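# Pack the slicer inserts away in their storage case

## Robot

A 6-joint arm with a two-finger parallel gripper is mounted at the origin on the work surface. World frame = base frame: x ahead of the robot, y to its left, z up, the work surface at z = 0. Lengths are in mm, angles in rad, forces in N, time in s.
With the tool pointing down it reaches from about 275 to 1000 mm from the base axis. Payload 8.4 kg.
Tool frame: the origin (TCP) lies between the finger pads; the fingertips stand 25 mm ahead of it and the grasp point (between the pads) lies 6 mm ahead of it; z points along the fingers, y is the line along which they close (so a half turn about z gives the same grasp; the last joint's range is limited). The gripper opens to 85 mm and grips with 20 to 120 N. Pads are 22 mm wide; open, the fingers measure 114 mm over their backs; the gripper's body (76 mm by 85 mm) begins 54 mm behind the grasp point. The pads swing forward as they close: fully open they stand 13 mm farther back than shut.
Start: joints at [1.329, 0.353, 1.633, -0, 1.155, -0.002], TCP at [148.441, 607.119, 256.281] pointing down, gripper open.
Joint ranges: [-2.63, 2.63], [-0.92, 2.1], [0.06, 2.66], [-1.3, 4.44], [0, 2.69], [-3.02, 3.02]. Speed limits (rad/s): [2.22, 2.22, 2.79, 3.14, 3.14, 3.14].

## Interface

Orientations are given as [roll, pitch, yaw] about the fixed x, y, z axes, in that order (R = Rz(yaw) Ry(pitch) Rx(roll)).
In Python, from rig import r, eyes, workorder gives the robot as it stands. The module is installed in compiled form; this text tells all that it offers.
- The arm moves only by the tool step_arm, never from a script. Its argument "moves" is a list of rows, each an object of numbers: "tx", "ty", "tz": the shift along the tool's x, y, z scaled (see below); "ax", "ay", "az": the turn, a rotation vector about the tool's x, y, z scaled (see below). In form: [{"tx": .., "ty": .., "tz": .., "ax": .., "ay": .., "az": ..}, ...]. A call has 1 to 5 rows; each row shifts and turns the commanded pose from where the row before left it, along the tool's axes as they then stand; what a row does not reach is not made up. The controller multiplies each number of a shift by 25 mm and each number of a turn by 90 degrees. A row lasts 1/8 s, in which the tool goes at most 62.5 mm and 10.7 degrees, less where a joint would pass 70% of its speed; a pose out of reach is approached as far as the arm can. A call with a number of a shift or a turn outside -1 to 1 is refused whole. A call with a gripper value outside its range is refused whole. "gripper" is the opening, from 0 (shut) to 1 (fully open), set as the call begins (left out, the last holds). The fingers move at their own pace and stop on an object; "newtons" is the grip in N (left out, the last holds). Time passes only in rows, so rows that do not move let the fingers close. It gives the time, the measured TCP pose, the force, the opening and the grip force at its end, in the units of the state.
- r.sense(): the state, without advancing time (a new reading comes with each control period).
- eyes.grab_frame(name): name is "scene" or "top" or "wrist"; returns (picture, depth): 400x640x3 uint8, red, green, blue; 400x640 float32, mm along the optical axis (not along the pixel's ray), 0 where there is no reading.
- eyes.camera_info(name): a dict with "intrinsics" (3x3 intrinsics, pixels), "cam_to_world" (4x4, takes a point from camera to world coordinates). Camera axes: x right, y up, looking along -z (the intrinsics and any distortion apply to the point x, -y, -z); pixel columns grow to the right and rows downward; lengths in mm; the calibration is good to about 2 mm. A picture is of the moment at which its call begins: read the wrist's pose just before it. camera_info takes no time and is no camera call; for the wrist camera it gives the pose at the moment of the call.
- workorder.sign_off(): hands the job in; it is judged then, once.
The state is a dict: "clock": time; "qpos": joint angles; "qvel": joint speeds; "joint_efforts": joint torques, N m; "eef_pos": TCP position; "tcp_rot": TCP orientation; "contact_force": force on the tool from outside, world axes, zero at the start; "wrist_torque": the same for the moment, N m; "opening": opening from 0.0 (shut) to 1.0 (fully open); "grasp_force": force on a finger pad.
Only numpy, scipy, OpenCV 4.12 (cv2) and the standard library are available. Lean on these libraries where they do the work, as an engineer would, in place of code of your own. Each camera call takes 0.05 s, during which the arm holds its last target. There are 200 camera calls.

## Task

Put the slicer inserts away in their storage case: first swing the case's clamp lever wide open, then slide every insert lying on the counter fully home, tab outwards and level, into a bay of its own width. When all are in, press the raised lid down until it snaps shut past its catch, and then swing the clamp lever shut over it. Leave the other pantry things where they stand.

Things in the scene. Friction and masses are not known exactly. Their poses are not given: they have to be found in the camera images.
- case: fixed grey plastic case, 116 x 272 x 19 mm (x, y, z) without lid, origin under its centre on the table, +x to the hinge side, front (-x) towards the robot. Four bays side by side, from +y: wide, narrow, wide, narrow. A 27 mm high block on its +y side (y 136 to 170, x -5 to 45 mm) bears the clamp lever; a 34 mm high housing on its -y side (y -142 to -169, x -60 to -25) the lid's spring catch.
- bay1 (a point): wide bay, leftmost (+y): channel 67 mm wide, 11 mm high, rounded entry, open at the case's front, 5 mm lips over its edges. The point is where the origin of a fully home insert lies, on the channel floor 4 mm above the table; the leading edge then meets the rear stop, the rear edge is 4 mm inside the case's front face, neck and tab stand out in front. Axes as the case: slide in along +x.
- bay2 (a point): narrow bay, second from +y: channel 49 mm wide, 11 mm high, rounded entry, open at the case's front, 5 mm lips over its edges. The point is where the origin of a fully home insert lies, on the channel floor 4 mm above the table; the leading edge then meets the rear stop, the rear edge is 4 mm inside the case's front face, neck and tab stand out in front. Axes as the case: slide in along +x.
- bay3 (a point): wide bay, third from +y: channel 67 mm wide, 11 mm high, rounded entry, open at the case's front, 5 mm lips over its edges. The point is where the origin of a fully home insert lies, on the channel floor 4 mm above the table; the leading edge then meets the rear stop, the rear edge is 4 mm inside the case's front face, neck and tab stand out in front. Axes as the case: slide in along +x.
- bay4 (a point): narrow bay, rightmost (-y): channel 49 mm wide, 11 mm high, rounded entry, open at the case's front, 5 mm lips over its edges. The point is where the origin of a fully home insert lies, on the channel floor 4 mm above the table; the leading edge then meets the rear stop, the rear edge is 4 mm inside the case's front face, neck and tab stand out in front. Axes as the case: slide in along +x.
- lid (a joint): angle of the white lid, rad: 0 shut, grows as it opens. Plate 116 deep x 268 wide x 6 mm, on a stiff hinge along the case's rear edge, stays where it is left; starts raised, leaning forward over the case. Coming down it is held by the spring catch at about 0.13 rad; pressing its front part with some 6 to 12 N snaps it past to 0.
- lid_hinge (a point): on the lid's hinge axis, middle of its width, 20 mm above the table; when shut the lid's top lies 6 mm above it and its front edge 116 mm to -x of the case frame.
- lid_edge (a point): middle of the lid's free (front) edge, on its outer (top) face.
- lever (a joint): angle of the clamp lever, rad: 0 shut (nose over the lid's left edge, handle pointing outwards, +y of the case), 1.57 open (handle to the case's front, -x), stop at 1.65. Steel bar 12 mm wide, 29 to 37 mm above the table, on a vertical axis; nose 38 mm long. Stays where left. Shut, it blocks the lid from closing; it can be shut only over a fully closed lid.
- lever_knob (a point): middle of the lever's black upright knob: round post 14 mm in diameter, from 37 to 71 mm above the table, 60 mm from the pivot; pinch it from above or push it.
- lever_pivot (a point): on the lever's vertical axis, 33 mm above the table.
- wide_a: loose slicer insert, wide, with a slanted steel blade: flat white plastic frame 104 x 64 x 7 mm, origin under the frame's centre, +x to its leading edge. Behind it a neck 26 mm wide, 7 mm thick runs on to x = -92 and bears an upright finger tab 28 mm long (x), 9 mm thick (y), centred at x = -77, y = 0, from z = 7 to 50 mm: pinch it across y. 80 g, lies flat, tab up. May be absent.
- wide_b: loose slicer insert, wide, with a slanted steel blade: flat white plastic frame 104 x 64 x 7 mm, origin under the frame's centre, +x to its leading edge. Behind it a neck 26 mm wide, 7 mm thick runs on to x = -92 and bears an upright finger tab 28 mm long (x), 9 mm thick (y), centred at x = -77, y = 0, from z = 7 to 50 mm: pinch it across y. 80 g, lies flat, tab up. May be absent.
- narrow_a: loose slicer insert, narrow, with a pierced steel grater face: flat white plastic frame 104 x 46 x 7 mm, origin under the frame's centre, +x to its leading edge. Behind it a neck 26 mm wide, 7 mm thick runs on to x = -92 and bears an upright finger tab 28 mm long (x), 9 mm thick (y), centred at x = -77, y = 0, from z = 7 to 50 mm: pinch it across y. 80 g, lies flat, tab up. May be absent.
- narrow_b: loose slicer insert, narrow, with a pierced steel grater face: flat white plastic frame 104 x 46 x 7 mm, origin under the frame's centre, +x to its leading edge. Behind it a neck 26 mm wide, 7 mm thick runs on to x = -92 and bears an upright finger tab 28 mm long (x), 9 mm thick (y), centred at x = -77, y = 0, from z = 7 to 50 mm: pinch it across y. 80 g, lies flat, tab up. May be absent.
- spice_jar: bystander: small glass jar with black cap, 44 mm in diameter, 95 mm high, origin under its centre
- shaker: bystander: amber shaker, 48 mm in diameter, 85 mm high, origin under its centre
- food_can: bystander: food can, 74 mm in diameter, 105 mm high, origin under its centre
Mind the look-alikes: they are no part of the job. Leave any blue or turquoise look-alike of the narrow_a alone.

How it is judged:
By the outcome, as a careful person would: the job done as asked, in the order asked, and still so for the second after the job is handed in, with the robot touching nothing.
Of wide_a, wide_b, narrow_a, narrow_b only 3 to 4 are there at a start; the rules pass over those that are not, and their reading is None.
At some moment in a run one of wide_a, wide_b, narrow_a, narrow_b may be knocked a few centimetres aside while the robot is not near it.
Once in a run the grip may slacken for a moment while it holds something.
It also fails if it takes over 210 s, if anything falls off the work surface, if the arm or the gripper's body presses on something with over 40 N, if the wrist force passes 120 N, or if a joint passes its speed limit or range.

## Working session

There is one attempt and no reset: what is moved stays moved. The work goes in short steps, Python scripts to look and compute and a tool call to move; the robot and the scene stay as the last step left them, time stands still between calls to the robot, and variables do not carry over. Pictures are saved under pics/ and viewed, at most 14 in all, crops included, and the job is handed in when it is done.

Besides the shell and the picture viewer there is one more tool, called after "Emit:" as name(argument=value, ...), one argument or row to a line, values as JSON. step_arm: Moves the arm, as the interface text tells. Its arguments: {"type":"object","properties":{"moves":{"type":"array","items":{"type":"object","properties":{"tx":{"type":"number"},"ty":{"type":"number"},"tz":{"type":"number"},"ax":{"type":"number"},"ay":{"type":"number"},"az":{"type":"number"}}}},"gripper":{"type":"number"},"newtons":{"type":"number"}},"required":["moves"]}

```bash
mkdir -p pics; ls
cat > h.py <<'E'
import numpy as np, cv2
from rig import r, eyes, workorder
from scipy.spatial.transform import Rotation as R
def shot(name,fn):
    p,d=eyes.grab_frame(name); i=eyes.camera_info(name)
    cv2.imwrite('pics/%s.png'%fn,p[:,:,::-1]); np.savez('%s.npz'%fn,p=p,d=d,K=i['intrinsics'],T=i['cam_to_world'])
    return p,d
def world(fn,u,v,z=None):
    f=np.load(fn+'.npz');K=f['K'];T=f['T']
    a=np.array([(u-K[0,2])/K[0,0],-(v-K[1,2])/K[1,1],-1.])
    if z is None: return T[:3,:3]@(a*f['d'][int(round(v)),int(round(u))])+T[:3,3]
    w=T[:3,:3]@a; return T[:3,3]+w*(z-T[2,3])/w[2]
def cloud(fn):
    f=np.load(fn+'.npz');K=f['K'];T=f['T'];d=f['d'];v,u=np.mgrid[:400,:640]
    a=np.stack([(u-K[0,2])/K[0,0]*d,-(v-K[1,2])/K[1,1]*d,-d],-1)
    return a@T[:3,:3].T+T[:3,3],f['p']
E
python3 - <<'E'
from h import *
s=r.sense();print(s)
for n in('scene','top','wrist'):
    shot(n,n+'0');i=eyes.camera_info(n);print(n,i)
E
```

```text
pics
{'clock': 0.0, 'qpos': array([ 1.32859822e+00,  3.53638287e-01,  1.63413886e+00, -2.23278025e-05,
        1.15521249e+00, -2.39912176e-03]), 'qvel': array([-0.00130127, -0.00104113,  0.00032954, -0.00130267, -0.00077369,
       -0.00214067]), 'joint_efforts': array([ 2.18593836e-03, -6.05247116e+01, -3.42080963e+01,  1.65404840e-04,
        9.16196674e-03, -5.90538093e-06]), 'eef_pos': array([148.34048399, 606.67999115, 255.56580061]), 'tcp_rot': array([-3.14019563e+00,  1.70630841e-05,  2.90180271e+00]), 'contact_force': array([-0.59845122,  0.164348  ,  0.19381755]), 'wrist_torque': array([-0.01007775,  0.00199808, -0.02544184]), 'grasp_force': 0.0, 'opening': 0.9974817683713124}
scene {'intrinsics': array([[405.42834136,   0.        , 326.76794861],
       [  0.        , 405.42834136, 195.81026713],
       [  0.        ,   0.        ,   1.        ]]), 'cam_to_world': array([[-5.74785921e-01, -4.69628011e-01,  6.70127359e-01,
         1.27360828e+03],
       [ 8.18198642e-01, -3.42959337e-01,  4.61443253e-01,
         4.81194117e+02],
       [ 1.31197579e-02,  8.13528379e-01, 
[... 495 characters left out ...]
  [ 1.60563267e-02,  1.40972595e-01,  9.89883287e-01,
         1.27689947e+03],
       [ 0.00000000e+00,  0.00000000e+00,  0.00000000e+00,
         1.00000000e+00]])}
wrist {'intrinsics': array([[335.64925632,   0.        , 320.12054829],
       [  0.        , 335.64925632, 199.21410117],
       [  0.        ,   0.        ,   1.        ]]), 'cam_to_world': array([[ 2.37478626e-01, -9.24168892e-01, -2.99191849e-01,
         7.17512418e+01],
       [ 9.71392134e-01,  2.25582626e-01,  7.42280381e-02,
         6.25569781e+02],
       [-1.10676090e-03, -3.08260181e-01,  9.51301443e-01,
         3.72680520e+02],
       [ 0.00000000e+00,  0.00000000e+00,  0.00000000e+00,
         1.00000000e+00]])}
```

View pics/top0.png

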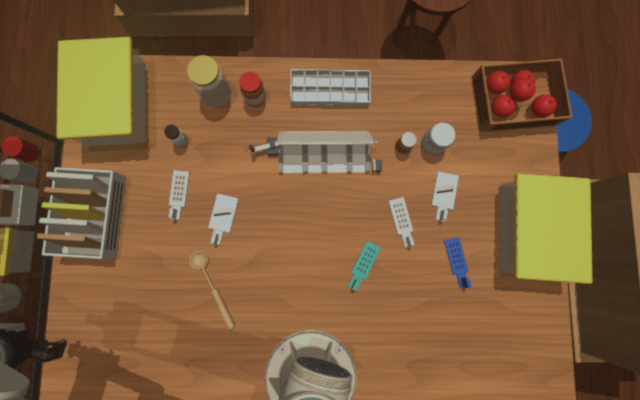

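View pics/scene0.png

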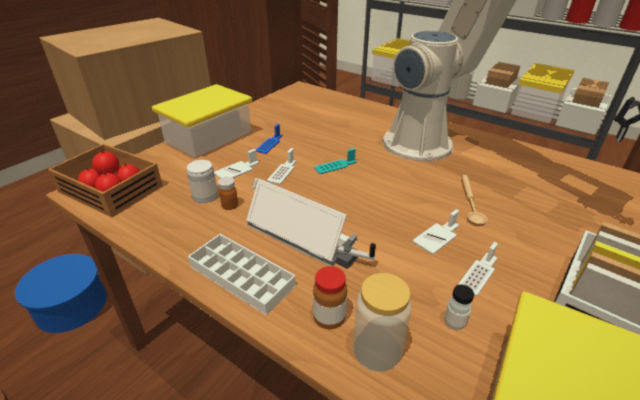

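Run:
```python
from h import *
p=cv2.imread('pics/top0.png')
a=cv2.resize(p[120:190,240:390],None,fx=5.3,fy=5.3,interpolation=cv2.INTER_CUBIC)
cv2.imwrite('pics/c1.png',a)
b=np.hstack([cv2.resize(p[160:250,160:250],(400,400),interpolation=cv2.INTER_CUBIC),cv2.resize(p[165:255,380:470],(400,400),interpolation=cv2.INTER_CUBIC)])
cv2.imwrite('pics/c2.png',b)
P,c=cloud('top0')
# white inserts: low-sat bright, z<12
hsv=cv2.cvtColor(c,cv2.COLOR_RGB2HSV)
m=((hsv[...,1]<60)&(hsv[...,2]>130)).astype(np.uint8)
for n,(u0,u1,v0,v1) in dict(nL=(160,195,165,225),wL=(200,245,185,250),nR=(385,420,190,252),wR=(425,465,165,228)).items():
    mm=np.zeros_like(m);mm[v0:v1,u0:u1]=m[v0:v1,u0:u1]
    Q=P[mm>0];print(n,len(Q),Q.mean(0),np.percentile(Q[:,2],[5,50,95,99]))
    lo=Q[Q[:,2]<14][:,:2].astype(np.float32)
    print('  rect',cv2.minAreaRect(lo), 'tab',Q[Q[:,2]>35].mean(0) if (Q[:,2]>35).any() else None)
```

```text
nL 654 [519.25224177 394.9148751   10.56405835] [ 1.04809446  6.86035006 28.51541725 51.19718135]
  rect ((512.2044677734375, 397.9190979003906), (51.24492645263672, 143.65042114257812), 85.31378173828125) tab [452.53757123 388.0617051   86.34115123]
wL 869 [450.47048209 262.12786608  13.67882761] [ 1.51915101  6.41957935 13.48784117 51.78195201]
  rect ((440.2660217285156, 267.29656982421875), (67.47906494140625, 145.81187438964844), 77.09642791748047) tab [381.87746344 246.32639138 190.0792527 ]
nR 669 [ 446.27041329 -261.74333423   14.07570412] [ 1.26996026  6.59065184 43.57884496 52.26589086]
  rect ((438.27679443359375, -265.8918151855469), (145.2551727294922, 47.54193878173828), 14.286541938781738) tab [ 381.18577677 -257.60852341  145.10973524]
wR 833 [ 525.62254352 -391.87908531   11.17709151] [ 1.4705875   6.42964474 13.4810313  51.07483625]
  rect ((516.0149536132812, -392.4190673828125), (65.96717071533203, 143.7628936767578), 78.01580047607422) tab [ 455.83304792 -361.13724306  108.54652155]
```

View pics/c1.png

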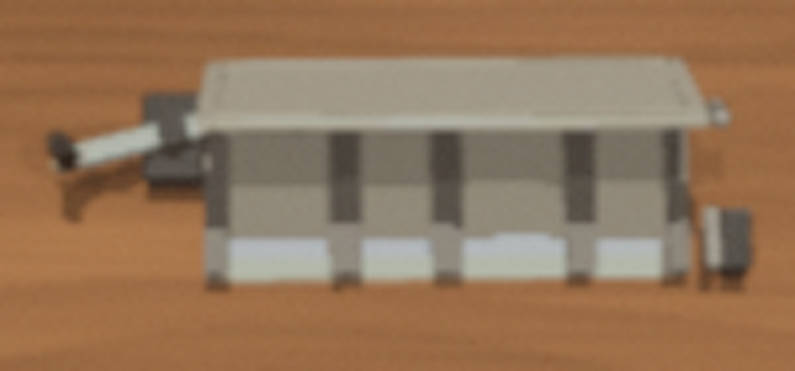

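Emit:
step_arm(
  moves=[
    {"az":-0.077},
    {"az":-0.076,"ty":-0.5},
    {"tx":-0.8,"ty":-1},
    {"tx":-0.8,"ty":-1},
    {"tx":-0.8,"ty":-1},
  ],
)

```text
schema error: expected keys tx, ty, tz, ax, ay, az
```

Emit:
step_arm(
  moves=[
    {"tx":-0.8,"ty":-1},
    {"tx":-0.8,"ty":-1},
    {"tx":-0.8,"ty":-1},
    {"tx":-0.8,"ty":-1},
    {"tx":-0.8,"ty":-1},
  ],
)

```text
schema error: expected keys tx, ty, tz, ax, ay, az
```

Emit:
step_arm(
  moves=[
    {"tx":-0.8,"ty":-1},
    {"tx":-0.8,"ty":-1},
    {"tx":-0.5,"ty":-0.5},
    {},
    {},
  ],
)

```text
schema error: expected keys tx, ty, tz, ax, ay, az
```

Run:
```python
from h import *
s=r.sense();print(s['clock'],s['eef_pos'],s['tcp_rot'],s['qpos'])
shot('wrist','w1')
print(world('top0',251.7,148.3),world('top0',251.7,148.3,71))
```

```text
0.15 [148.36924439 606.81255926 255.73382431] [-3.14057479e+00 -7.21724539e-06  2.90179096e+00] [ 1.32859161e+00  3.53508279e-01  1.63393593e+00  5.21528666e-06
  1.15516633e+00 -2.40513140e-03]
[638.99289122 174.7265783   69.43682729] [638.61828094 174.51036067  71.        ]
```

View pics/w1.png

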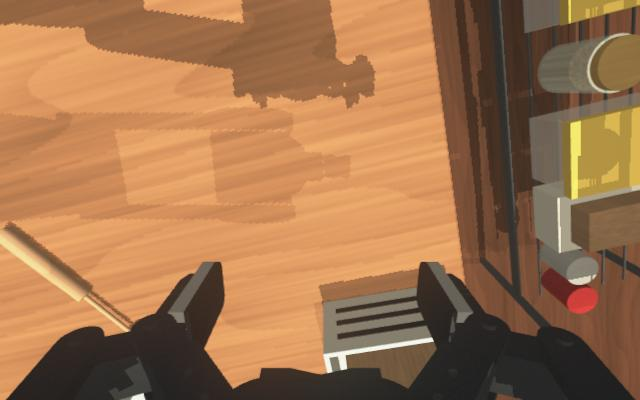

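Emit:
step_arm(
  moves=[
    {"tx":0,"ty":0,"tz":0,"ax":0,"ay":0,"az":-0.077},
    {"tx":0,"ty":-0.5,"tz":0,"ax":0,"ay":0,"az":-0.076},
    {"tx":-1,"ty":-0.9,"tz":0,"ax":0,"ay":0,"az":0},
    {"tx":-1,"ty":-0.9,"tz":0,"ax":0,"ay":0,"az":0},
    {"tx":-1,"ty":-0.9,"tz":0,"ax":0,"ay":0,"az":0},
  ],
)

```text
clock: 0.82
eef_pos: [222.6, 526.4, 256.1]
tcp_rot: [-3.141, -0.0, -3.141]
contact_force: [0.6, -0.4, -0.1]
opening: 0.999
grasp_force: 0.0
```

Emit:
step_arm(
  moves=[
    {"tx":-1,"ty":-0.9,"tz":0,"ax":0,"ay":0,"az":0},
    {"tx":-1,"ty":-0.9,"tz":0,"ax":0,"ay":0,"az":0},
    {"tx":-1,"ty":-0.9,"tz":0,"ax":0,"ay":0,"az":0},
    {"tx":-1,"ty":-0.9,"tz":0,"ax":0,"ay":0,"az":0},
    {"tx":-1,"ty":-0.9,"tz":0,"ax":0,"ay":0,"az":0},
  ],
)

```text
clock: 1.45
eef_pos: [347.8, 414.0, 256.2]
tcp_rot: [-3.142, -0.0, -3.141]
contact_force: [-0.1, 1.0, 0.0]
opening: 0.998
grasp_force: 0.0
```

Emit:
step_arm(
  moves=[
    {"tx":-1,"ty":-0.9,"tz":0,"ax":0,"ay":0,"az":0},
    {"tx":-1,"ty":-0.9,"tz":0,"ax":0,"ay":0,"az":0},
    {"tx":-1,"ty":-0.9,"tz":0,"ax":0,"ay":0,"az":0},
    {"tx":-1,"ty":-0.9,"tz":0,"ax":0,"ay":0,"az":0},
    {"tx":0,"ty":0,"tz":0,"ax":0,"ay":0,"az":0},
  ],
)

```text
clock: 2.08
eef_pos: [448.3, 323.6, 256.2]
tcp_rot: [-3.141, 0.0, 3.14]
contact_force: [-0.1, 0.7, -0.8]
opening: 0.999
grasp_force: 0.0
```

Run:
```python
from h import *
s=r.sense();print(s['clock'],s['eef_pos'],s['tcp_rot'],s['qpos'])
shot('wrist','w1')
```

```text
2.075 [448.34934165 323.57919465 256.16299807] [-3.14129124e+00  2.11797128e-04  3.13968652e+00] [ 6.22648561e-01  2.41551170e-01  1.78896067e+00 -4.11032487e-04
  1.11108528e+00 -9.46059231e-01]
```

View pics/w1.png

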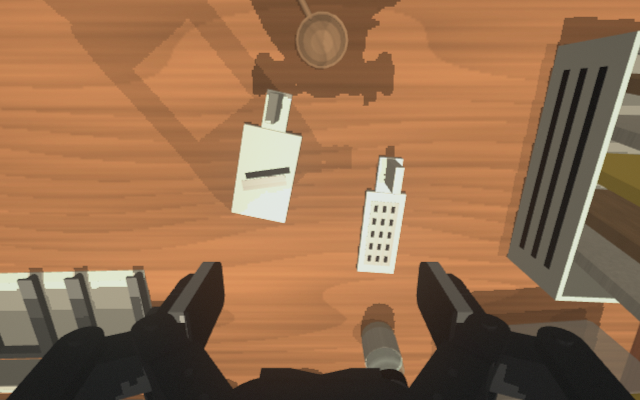

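```bash
cat >> h.py <<'E'
def insert_pose(fn,cx,cy,rad=100,zc=3.5):
    """minAreaRect of everything 3.5..60 high around (cx,cy): 144 long (x -92..52)"""
    P,c=cloud(fn);Q=P.reshape(-1,3);Q=Q[(np.hypot(Q[:,0]-cx,Q[:,1]-cy)<rad)&(Q[:,2]>zc)&(Q[:,2]<60)]
    g=np.zeros((200,200),np.uint8);ij=((Q[:,:2]-[cx-rad,cy-rad])/(rad/100)).astype(int);g[ij[:,0],ij[:,1]]=1
    g=cv2.morphologyEx(g,cv2.MORPH_CLOSE,np.ones((5,5)));n,l,st,ce=cv2.connectedComponentsWithStats(g)
    k=1+np.argmax(st[1:,4]);Q=Q[l[ij[:,0],ij[:,1]]==k]
    (a,b),(w,h),t=cv2.minAreaRect(Q[:,:2].astype(np.float32));t=np.deg2rad(t)
    if w<h:t+=np.pi/2
    ax=np.array([np.cos(t),np.sin(t)]);tab=Q[Q[:,2]>44];tc=tab[:,:2].mean(0) if len(tab) else Q[Q[:,2]>15][:,:2].mean(0)
    if ax@(tc-[a,b])>0: ax=-ax
    o=np.array([a,b])+20*ax
    yaw=np.arctan2(ax[1],ax[0]);d=tc-o
    print(fn,'origin',o.round(1),'yaw',yaw.round(3),'size',round(w,1),round(h,1),'tab(-77,0)->',(o-77*ax).round(1),'tabpts',len(tab),tc.round(1),'in frame',(d@ax).round(1),(ax[0]*d[1]-ax[1]*d[0]).round(1))
    return o,yaw
E
python3 - <<'E'
from h import *
insert_pose('w1',460,271);insert_pose('w1',520,398)
insert_pose('top0',460,271);insert_pose('top0',512,398);insert_pose('top0',457,-270);insert_pose('top0',526,-394)
P,c=cloud('top0')
# lever/case region
for z0,z1 in((15,23),(24,30),(30,40),(60,75)):
    Q=P[(P[...,0]>480)&(P[...,0]<760)&(abs(P[...,1])<230)&(P[...,2]>z0)&(P[...,2]<z1)]
    print(z0,len(Q),Q.min(0).round(),Q.max(0).round())
Q=P[(P[...,0]>540)&(P[...,0]<760)&(P[...,1]>-160)&(P[...,1]<130)&(P[...,2]>55)&(P[...,2]<160)]
print(Q.mean(0));u,s,v=np.linalg.svd(Q-Q.mean(0));print(v)
for z in(10,4,0,19):print(z,[world('top0',u,v,z).round(1) for u,v in((279,173.8),(369.6,173.8))])
E
```

```text
w1 origin [459.5 262.4] yaw -0.216 size 64.1 144.2 tab(-77,0)-> [384.3 278.9] tabpts 312 [384.  279.3] in frame -77.4 0.3
w1 origin [531.  395.9] yaw -0.077 size 46.1 144.4 tab(-77,0)-> [454.2 401.9] tabpts 278 [453.6 401.4] in frame -77.5 -0.6
top0 origin [461.  260.2] yaw -0.183 size 67.6 144.6 tab(-77,0)-> [385.3 274.3] tabpts 36 [385.6 276.5] in frame -77.1 2.3
top0 origin [532.5 393.2] yaw -0.097 size 52.5 143.2 tab(-77,0)-> [455.9 400.7] tabpts 38 [455.1 399.3] in frame -77.7 -1.4
top0 origin [ 458.8 -260.8] yaw 0.283 size 143.5 49.2 tab(-77,0)-> [ 384.8 -282.3] tabpts 34 [ 384.3 -281.3] in frame -77.3 1.1
top0 origin [ 536.8 -394.1] yaw -0.202 size 68.4 143.3 tab(-77,0)-> [ 461.3 -378.6] tabpts 38 [ 460.3 -379.9] in frame -77.7 -1.5
15 650 [ 584. -194.   15.] [683. 137.  23.]
24 189 [ 586. -202.   24.] [710. 147.  30.]
30 292 [ 591. -201.   30.] [708. 182.  40.]
60 178 [ 637. -165.   60.] [688. 183.  75.]
[662.90250013 -31.16728413  96.36434895]
[[-0.0244391   0.99969574  0.00334163]
 [-0.53067452 -0.0158058   0.8474283 ]
 [-0.84722328 -0.01893707 -0.53089934]]
10 [array([576.9,  99.7,  10. ]), array([ 580.4, -169.9,   10. ])]
4 [array([577.9, 100.1,   4. ]), array([ 581.5, -170.7,    4. ])]
0 [array([578.7, 100.4,   0. ]), array([ 582.2, -171.3,    0. ])]
19 [array([575.3,  99. ,  19. ]), array([ 578.8, -168.6,   19. ])]
```

Emit:
step_arm(
  moves=[
    {"tx":-0.5,"ty":-1,"tz":-0.3,"ax":0,"ay":0,"az":0},
    {"tx":-0.5,"ty":-1,"tz":-0.3,"ax":0,"ay":0,"az":0},
    {"tx":-0.5,"ty":-1,"tz":-0.3,"ax":0,"ay":0,"az":0},
    {"tx":-0.5,"ty":-1,"tz":-0.3,"ax":0,"ay":0,"az":0},
    {"tx":-0.5,"ty":-1,"tz":-0.3,"ax":0,"ay":0,"az":0},
  ],
)

```text
clock: 2.75
eef_pos: [509.3, 200.1, 294.0]
tcp_rot: [3.141, -0.0, -3.14]
contact_force: [0.3, -0.2, -0.9]
opening: 0.997
grasp_force: 0.0
```

Emit:
step_arm(
  moves=[
    {"tx":-0.5,"ty":-1,"tz":-0.3,"ax":0,"ay":0,"az":0},
    {"tx":-0.5,"ty":-1,"tz":-0.3,"ax":0,"ay":0,"az":0},
    {"tx":-0.5,"ty":-1,"tz":-0.3,"ax":0,"ay":0,"az":0},
    {"tx":-0.5,"ty":-1,"tz":-0.3,"ax":0,"ay":0,"az":0},
    {"tx":-0.5,"ty":-1,"tz":-0.3,"ax":0,"ay":0,"az":0},
  ],
)

```text
clock: 3.38
eef_pos: [572.1, 75.3, 331.5]
tcp_rot: [3.141, -0.0, -3.14]
contact_force: [0.8, 0.1, -0.0]
opening: 1.001
grasp_force: 0.0
```

Emit:
step_arm(
  moves=[
    {"tx":-0.5,"ty":-1,"tz":0,"ax":0,"ay":0,"az":0},
    {"tx":0,"ty":-1,"tz":0,"ax":0,"ay":0,"az":0},
    {"tx":0,"ty":0,"tz":0,"ax":0,"ay":0,"az":0},
  ],
)

```text
clock: 3.75
eef_pos: [584.5, 24.7, 331.1]
tcp_rot: [3.142, -0.001, 3.141]
contact_force: [0.0, 0.9, 0.8]
opening: 0.999
grasp_force: 0.0
```

Run:
```python
from h import *
s=r.sense();print(s['clock'],s['eef_pos'],s['tcp_rot'])
p,d=shot('wrist','w2')
```

```text
3.75 [584.47128278  24.72785195 331.09242003] [ 3.14155828e+00 -5.48664889e-04  3.14118374e+00]
```

View pics/w2.png

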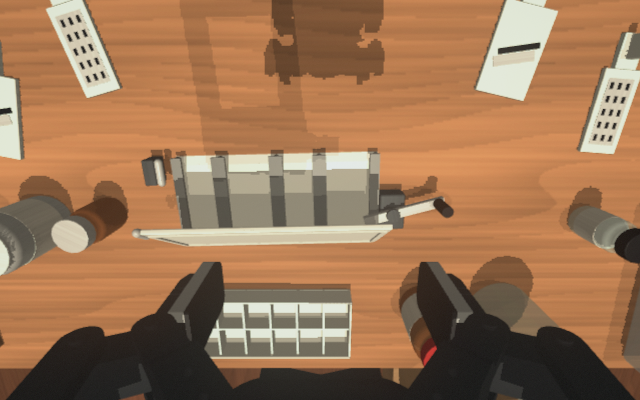

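Run:
```python
from h import *
P,c=cloud('w2')
f=P.reshape(-1,3)
def sel(x0,x1,y0,y1,z0,z1): return f[(f[:,0]>x0)&(f[:,0]<x1)&(f[:,1]>y0)&(f[:,1]<y1)&(f[:,2]>z0)&(f[:,2]<z1)]
Q=sel(560,700,-175,102,15,22)
# front edge line: per y-bin min x
b=[];
for y in range(-170,100,4):
    q=Q[(Q[:,1]>y)&(Q[:,1]<y+4)]
    if len(q)>2:b.append((y+2,q[:,0].min()))
b=np.array(b);med=np.median(b[:,1]);g=b[abs(b[:,1]-med)<8];k=np.polyfit(g[:,0],g[:,1],1);print('front',k,len(g),g[:,1].round(1)[::4])
e=sel(570,640,-180,110,16,21);print('y ext',np.percentile(e[:,1],[0,.3,99.7,100]))
L=sel(560,720,-180,110,50,150);m=L.mean(0);u,s,v=np.linalg.svd(L-m);print('lid',m,v[0],v[2],L[:,2].max(),L[:,1].min(),L[:,1].max())
K=sel(590,700,140,200,66,75);print('knob top',len(K),K.mean(0),K.min(0),K.max(0))
B=sel(590,700,100,200,30,40);print('bar',len(B),cv2.minAreaRect(B[:,:2].astype(np.float32)))
# housing
H=sel(560,650,-215,-172,30,38);print('housing',len(H),cv2.minAreaRect(H[:,:2].astype(np.float32)))
T=sel(560,700,95,140,24,28.5);print('block',len(T),T.min(0) if len(T) else 0,T.max(0) if len(T) else 0)
```

```text
front [-2.41492496e-02  5.85380269e+02] 23 [589.7 588.4 587.5 585.9 584.7 583.3]
y ext [-168.78689687 -168.28522757  104.17577452  109.51326464]
lid [657.43102153 -35.58440461 103.98875012] [ 0.02276024 -0.99973901  0.00197283] [0.83975965 0.02018882 0.54258285] 123.14594406740304 -175.46224619053956 102.51645449521313
knob top 119 [643.50786195 177.81683199  70.22556418] [637.1530622  170.93834031  66.33836466] [650.79223802 185.13117932  72.74605255]
bar 568 ((656.425537109375, 136.23245239257812), (33.784759521484375, 102.59709167480469), 33.578346252441406)
housing 260 ((605.2789306640625, -187.04335021972656), (35.28495407104492, 25.84881019592285), 0.9935156106948853)
block 480 [635.10171363 104.5143277   24.00329374] [683.79933788 138.15197684  28.45338415]
```

Emit:
step_arm(
  moves=[
    {"tx":-0.34,"ty":0.88,"tz":0,"ax":0,"ay":0,"az":0},
    {"tx":-0.34,"ty":0.88,"tz":0.3,"ax":0,"ay":0,"az":0},
    {"tx":-0.34,"ty":0.88,"tz":0.3,"ax":0,"ay":0,"az":0},
    {"tx":-0.34,"ty":0.88,"tz":0.3,"ax":0,"ay":0,"az":0},
    {"tx":-0.34,"ty":0.88,"tz":0.3,"ax":0,"ay":0,"az":0},
  ],
  gripper=0.6,
  newtons=25,
)

```text
clock: 4.42
eef_pos: [627.6, 136.9, 300.3]
tcp_rot: [-3.141, -0.001, -3.14]
contact_force: [-0.0, -0.5, -0.1]
opening: 0.6
grasp_force: 0.0
```

Emit:
step_arm(
  moves=[
    {"tx":-0.34,"ty":0.88,"tz":0.3,"ax":0,"ay":0,"az":0},
    {"tx":-0.34,"ty":0.88,"tz":0.3,"ax":0,"ay":0,"az":0},
    {"tx":0,"ty":0,"tz":0.8,"ax":0,"ay":0,"az":0.115},
    {"tx":0,"ty":0,"tz":0.8,"ax":0,"ay":0,"az":0.115},
    {"tx":0,"ty":0,"tz":0.8,"ax":0,"ay":0,"az":0.115},
  ],
)

```text
clock: 5.05
eef_pos: [644.5, 179.7, 225.4]
tcp_rot: [3.142, 0.0, 2.594]
contact_force: [0.8, 0.1, -0.5]
opening: 0.6
grasp_force: 0.0
```

Emit:
step_arm(
  moves=[
    {"tx":0,"ty":0,"tz":0.8,"ax":0,"ay":0,"az":0.115},
    {"tx":0,"ty":0,"tz":0.8,"ax":0,"ay":0,"az":0.115},
    {"tx":0,"ty":0,"tz":0.8,"ax":0,"ay":0,"az":0.115},
    {"tx":0,"ty":0,"tz":0.8,"ax":0,"ay":0,"az":0.115},
    {"tx":0,"ty":0,"tz":0,"ax":0,"ay":0,"az":0},
  ],
)

```text
clock: 5.68
eef_pos: [643.4, 179.2, 144.5]
tcp_rot: [-3.138, -0.0, 1.879]
contact_force: [-1.6, 0.4, 0.5]
opening: 0.602
grasp_force: 0.0
```

```bash
cat >> h.py <<'E'
def to(x,y,z,yaw=None):
    s=r.sense();M=R.from_euler('xyz',s['tcp_rot']);d=np.array([x,y,z])-s['eef_pos']
    t=M.inv().apply(d)/25; 
    g=np.array([np.pi,0,yaw if yaw is not None else s['tcp_rot'][2]]);rv=(M.inv()*R.from_euler('xyz',g)).as_rotvec()/(np.pi/2)
    print('clock',round(s['clock'],2),'at',s['eef_pos'].round(1),s['tcp_rot'].round(3),'F',s['contact_force'].round(1),'open',round(s['opening'],3),'| t',t.round(2),'rv',rv.round(3))
def case(x,y): 
    c,s=np.cos(.0235),np.sin(.0235); return np.array([644.1+c*x-s*y,-31+s*x+c*y])
E
python3 - <<'E'
from h import *
to(643.7,178.2,73,1.869)
E
```

```text
clock 5.67 at [643.4 179.2 144.5] [-3.138 -0.     1.879] F [-1.6  0.4  0.5] open 0.602 | t [-0.04  0.01  2.86] rv [-0.002 -0.     0.006]
```

Emit:
step_arm(
  moves=[
    {"tx":-0.04,"ty":0,"tz":0.96,"ax":0,"ay":0,"az":0},
    {"tx":0,"ty":0,"tz":0.95,"ax":0,"ay":0,"az":0},
    {"tx":0,"ty":0,"tz":0.95,"ax":0,"ay":0,"az":0},
    {"tx":0,"ty":0,"tz":0,"ax":0,"ay":0,"az":0},
  ],
)

```text
clock: 6.18
eef_pos: [643.8, 178.1, 73.9]
tcp_rot: [-3.139, -0.0, 1.881]
contact_force: [-0.1, -0.1, 0.3]
opening: 0.6
grasp_force: 0.0
```

Emit:
step_arm(
  moves=[
    {"tx":0,"ty":0,"tz":0,"ax":0,"ay":0,"az":0},
    {"tx":0,"ty":0,"tz":0,"ax":0,"ay":0,"az":0},
    {"tx":0,"ty":0,"tz":0,"ax":0,"ay":0,"az":0},
    {"tx":0,"ty":0,"tz":0,"ax":0,"ay":0,"az":0},
    {"tx":0,"ty":0,"tz":0,"ax":0,"ay":0,"az":0},
  ],
  gripper=0,
)

```text
clock: 6.8
eef_pos: [645.3, 178.4, 76.1]
tcp_rot: [3.139, -0.0, 1.878]
contact_force: [-0.7, 0.8, 6.2]
opening: 0.149
grasp_force: 24.9
```

Emit:
step_arm(
  moves=[
    {"tx":-0.02,"ty":-0.32,"tz":0,"ax":0,"ay":0,"az":-0.0845},
    {"tx":-0.02,"ty":-0.32,"tz":0,"ax":0,"ay":0,"az":-0.0845},
    {"tx":-0.02,"ty":-0.32,"tz":0,"ax":0,"ay":0,"az":-0.0845},
    {"tx":-0.02,"ty":-0.32,"tz":0,"ax":0,"ay":0,"az":-0.0845},
    {"tx":-0.02,"ty":-0.32,"tz":0,"ax":0,"ay":0,"az":-0.0845},
  ],
)

```text
clock: 7.42
eef_pos: [612.6, 157.0, 76.2]
tcp_rot: [3.138, -0.001, 2.545]
contact_force: [-6.0, 12.7, 9.8]
opening: 0.148
grasp_force: 25.2
```

Emit:
step_arm(
  moves=[
    {"tx":0.02,"ty":-0.32,"tz":0,"ax":0,"ay":0,"az":-0.0845},
    {"tx":0.02,"ty":-0.32,"tz":0,"ax":0,"ay":0,"az":-0.0845},
    {"tx":0.02,"ty":-0.32,"tz":0,"ax":0,"ay":0,"az":-0.0845},
    {"tx":0.02,"ty":-0.32,"tz":0,"ax":0,"ay":0,"az":-0.0845},
  ],
)

```text
clock: 7.92
eef_pos: [599.6, 126.7, 76.1]
tcp_rot: [3.141, 0.003, 3.077]
contact_force: [2.2, 1.7, 5.6]
opening: 0.148
grasp_force: 24.9
```

Run:
```python
from h import *
p=case(20,153)-60*np.array([np.cos(.0235+.03),np.sin(.0235+.03)]);print(p)
to(p[0],p[1],75)
```

```text
[600.5851557  119.21924265]
clock 7.92 at [599.6 126.7  76.1] [3.141e+00 3.000e-03 3.077e+00] F [2.2 1.7 5.6] open 0.148 | t [-0.06 -0.3   0.04] rv [0.001 0.002 0.   ]
```

Emit:
step_arm(
  moves=[
    {"tx":0,"ty":-0.16,"tz":0,"ax":0,"ay":0,"az":-0.03},
    {"tx":0,"ty":-0.16,"tz":0,"ax":0,"ay":0,"az":0},
    {"tx":0,"ty":0,"tz":0,"ax":0,"ay":0,"az":0},
  ],
)

```text
clock: 8.3
eef_pos: [598.7, 118.5, 75.9]
tcp_rot: [3.141, 0.001, 3.12]
contact_force: [-2.1, 0.8, 8.2]
opening: 0.149
grasp_force: 25.2
```

Emit:
step_arm(
  moves=[
    {"tx":0,"ty":0,"tz":0,"ax":0,"ay":0,"az":0},
    {"tx":0,"ty":0,"tz":0,"ax":0,"ay":0,"az":0},
    {"tx":0,"ty":0,"tz":-1,"ax":0,"ay":0,"az":0},
    {"tx":0,"ty":0,"tz":-1,"ax":0,"ay":0,"az":0},
    {"tx":0.5,"ty":0,"tz":-1,"ax":0,"ay":0,"az":0},
  ],
  gripper=0.5,
)

```text
clock: 8.93
eef_pos: [586.1, 118.6, 150.4]
tcp_rot: [3.142, 0.0, 3.119]
contact_force: [-0.3, -0.0, 0.3]
opening: 0.498
grasp_force: 0.0
```

Emit:
step_arm(
  moves=[
    {"tx":1,"ty":0,"tz":-1,"ax":0,"ay":0,"az":0},
    {"tx":1,"ty":0,"tz":-1,"ax":0,"ay":0,"az":0},
    {"tx":1,"ty":0,"tz":0,"ax":0,"ay":0,"az":0},
    {"tx":0,"ty":0,"tz":0,"ax":0,"ay":0,"az":0},
  ],
)

```text
clock: 9.43
eef_pos: [509.4, 120.2, 200.0]
tcp_rot: [-3.141, -0.0, 3.12]
contact_force: [0.2, -0.4, 0.2]
opening: 0.5
grasp_force: 0.0
```

Run:
```python
from h import *
shot('top','t1')
P,c=cloud('t1');Q=P.reshape(-1,3)
K=Q[(Q[:,0]>560)&(Q[:,0]<700)&(Q[:,1]>100)&(Q[:,1]<200)&(Q[:,2]>60)&(Q[:,2]<76)];print('knob',len(K),K.mean(0),K.min(0),K.max(0))
insert_pose('t1',460,262);insert_pose('t1',520,396);insert_pose('t1',440,-265);insert_pose('t1',520,-392)
to(384.3,278.9,130,np.pi-.216)
```

```text
<stdin>:4: RuntimeWarning: Mean of empty slice.
  ret = um.true_divide(
Traceback (most recent call last):
ValueError: zero-size array to reduction operation minimum which has no identity
```

Run:
```python
from h import *
shot('scene','s1')
P,c=cloud('s1');Q=P.reshape(-1,3)
K=Q[(Q[:,0]>560)&(Q[:,0]<700)&(Q[:,1]>104)&(Q[:,1]<200)&(Q[:,2]>62)&(Q[:,2]<76)];print('knob',len(K),K.mean(0) if len(K) else 0)
for a in ((460,262),(520,396)):
    try: insert_pose('s1',*a)
    except Exception as e: print(e)
to(384.3,278.9,130,np.pi-.216)
```

```text
knob 34 [602.49037265 118.71704652  69.44850422]
s1 origin [463.1 260.6] yaw -0.221 size 64.9 148.2 tab(-77,0)-> [388.  277.5] tabpts 38 [388.6 277.9] in frame -76.5 0.6
s1 origin [532.6 396. ] yaw -0.059 size 51.1 144.5 tab(-77,0)-> [455.7 400.6] tabpts 43 [459.  400.4] in frame -73.7 0.0
clock 9.53 at [511.3 120.3 199.9] [3.142e+00 1.000e-03 3.120e+00] F [-0.5 -0.5 -0.4] open 0.496 | t [5.22 6.23 2.79] rv [0.    0.    0.123]
```

Emit:
step_arm(
  moves=[
    {"tx":0.87,"ty":1,"tz":0.4,"ax":0,"ay":0,"az":0},
    {"tx":0.87,"ty":1,"tz":0.4,"ax":0,"ay":0,"az":0},
    {"tx":0.87,"ty":1,"tz":0.4,"ax":0,"ay":0,"az":0},
    {"tx":0.87,"ty":1,"tz":0.4,"ax":0,"ay":0,"az":0},
    {"tx":0.87,"ty":1,"tz":0.4,"ax":0,"ay":0,"az":0},
  ],
  gripper=0.5,
  newtons=60,
)

```text
clock: 10.15
eef_pos: [405.2, 248.7, 149.2]
tcp_rot: [3.142, 0.0, 3.119]
contact_force: [0.7, 0.5, 1.0]
opening: 0.499
grasp_force: 0.0
```

Emit:
step_arm(
  moves=[
    {"tx":0.87,"ty":1,"tz":0.4,"ax":0,"ay":0,"az":0},
    {"tx":0,"ty":0.23,"tz":0.39,"ax":0,"ay":0,"az":0.062},
    {"tx":0,"ty":0,"tz":0,"ax":0,"ay":0,"az":0.061},
    {"tx":0,"ty":0,"tz":0,"ax":0,"ay":0,"az":0},
  ],
)

```text
clock: 10.65
eef_pos: [384.4, 279.3, 129.6]
tcp_rot: [-3.141, -0.0, 2.927]
contact_force: [-0.6, 0.1, 0.8]
opening: 0.5
grasp_force: 0.0
```

Run:
```python
from h import *
shot('wrist','w3')
insert_pose('w3',440,265)
to(384.3,278.9,38,np.pi-.216)
```

```text
w3 origin [460.1 261.5] yaw -0.215 size 64.0 144.4 tab(-77,0)-> [384.9 277.9] tabpts 600 [383.8 278.1] in frame -78.1 -0.0
clock 10.7 at [384.4 279.2 129.7] [-3.141 -0.     2.928] F [0.4 0.3 0.8] open 0.497 | t [ 0.   -0.01  3.67] rv [-0.    -0.     0.002]
```

Emit:
step_arm(
  moves=[
    {"tx":0,"ty":-0.03,"tz":1,"ax":0,"ay":0,"az":0},
    {"tx":0,"ty":0,"tz":1,"ax":0,"ay":0,"az":0},
    {"tx":0,"ty":0,"tz":1,"ax":0,"ay":0,"az":0},
    {"tx":0,"ty":0,"tz":0.66,"ax":0,"ay":0,"az":0},
    {"tx":0,"ty":0,"tz":0,"ax":0,"ay":0,"az":0},
  ],
)

```text
clock: 11.32
eef_pos: [383.3, 277.7, 37.7]
tcp_rot: [-3.14, -0.001, 2.927]
contact_force: [0.4, -0.5, 0.3]
opening: 0.496
grasp_force: 0.0
```

Emit:
step_arm(
  moves=[
    {"tx":0,"ty":0,"tz":0,"ax":0,"ay":0,"az":0},
    {"tx":0,"ty":0,"tz":0,"ax":0,"ay":0,"az":0},
    {"tx":0,"ty":0,"tz":0,"ax":0,"ay":0,"az":0},
    {"tx":0,"ty":0,"tz":0,"ax":0,"ay":0,"az":0},
    {"tx":0,"ty":0,"tz":0,"ax":0,"ay":0,"az":0},
  ],
  gripper=0,
)

```text
clock: 11.95
eef_pos: [384.2, 278.6, 39.4]
tcp_rot: [3.14, 0.001, 2.926]
contact_force: [0.5, -1.0, 7.3]
opening: 0.095
grasp_force: 59.3
```

Emit:
step_arm(
  moves=[
    {"tx":0,"ty":0,"tz":-0.3,"ax":0,"ay":0,"az":0},
    {"tx":0,"ty":0,"tz":-0.3,"ax":0,"ay":0,"az":0},
    {"tx":0,"ty":0,"tz":0,"ax":0,"ay":0,"az":0},
  ],
)

```text
clock: 12.32
eef_pos: [384.0, 278.5, 54.3]
tcp_rot: [3.141, 0.001, 2.926]
contact_force: [0.3, 0.5, 0.3]
opening: 0.1
grasp_force: 58.4
```

Run:
```python
from h import *
p=case(-202,94.5);print(p,[case(-79,y) for y in(94.5,28.5,-37.5,-103.5)])
to(p[0],p[1],53,np.pi+.0235)
P,c=cloud('w2');Q=P.reshape(-1,3);d=(Q[:,:2]-[644.1,-31])@np.array([[np.cos(.0235),-np.sin(.0235)],[np.sin(.0235),np.cos(.0235)]])
# x=-50 strip height profile along case y
k=(abs(d[:,0]+50)<3)&(abs(d[:,1])<140);o=np.argsort(-d[k,1]);y=d[k,1][o];z=Q[k,2][o]
hi=z>12;e=np.where(np.diff(hi.astype(int)))[0];print([(round(float(y[i]),1),bool(hi[i+1])) for i in e])
```

```text
[439.93522908  58.7273443 ] [array([562.90126727,  61.61757826]), array([564.45212451,  -4.36419833]), array([566.00298176, -70.34597492]), array([ 567.55383901, -136.32775151])]
clock 12.32 at [384.  278.5  54.3] [3.141e+00 1.000e-03 2.926e+00] F [0.3 0.5 0.3] open 0.1 | t [-4.06 -8.11  0.05] rv [ 0.001  0.001 -0.152]
[(138.7, True), (123.6, False), (123.4, True), (123.3, False), (123.3, True), (123.2, False), (123.1, True), (122.1, False), (122.1, True), (122.0, False), (121.9, True), (121.8, False), (121.8, True), (120.9, False), (120.8, True), (120.6, False), (120.6, True), (120.6, False), (120.5, True), (119.4, False), (119.4, True), (119.4, False), (119.2, True), (118.0, False), (118.0, True), (117.9, False), (117.9, True), (116.7, False), (116.7, True), (116.7, False), (116.7, True), (116.6, False), (116.6, True), (116.5, False), (116.5, True), (115.3, False), (115.3, True), (115.2, False), (115.2, True), (115.2, False), (115.2, True), (115.2, False), (115.1, True), (114.1, False), (114.0, True), (113.9, False), (113.9, True), (112.7, False), (112.7, True), (112.6, False), (11
[... 1042 characters left out ...]
), (7.7, False), (7.7, True), (7.7, False), (7.6, True), (-8.9, False), (-65.2, True), (-66.2, False), (-66.5, True), (-66.5, False), (-66.7, True), (-67.4, False), (-68.0, True), (-68.8, False), (-69.3, True), (-70.0, False), (-70.3, True), (-70.3, False), (-70.4, True), (-84.5, False), (-122.8, True), (-123.0, False), (-123.0, True), (-123.1, False), (-123.3, True), (-123.8, False), (-124.4, True), (-124.5, False), (-124.6, True), (-125.1, False), (-125.3, True), (-125.8, False), (-125.9, True), (-126.1, False), (-126.3, True), (-126.9, False), (-127.2, True), (-127.4, False), (-127.9, True), (-128.1, False), (-128.3, True), (-128.9, False), (-128.9, True), (-129.1, False), (-129.2, True)]
```

Emit:
step_arm(
  moves=[
    {"tx":0,"ty":0,"tz":0,"ax":0,"ay":0,"az":-0.076},
    {"tx":0,"ty":0,"tz":0,"ax":0,"ay":0,"az":-0.076},
    {"tx":-0.22,"ty":-0.98,"tz":0,"ax":0,"ay":0,"az":0},
    {"tx":-0.22,"ty":-0.98,"tz":0,"ax":0,"ay":0,"az":0},
    {"tx":-0.22,"ty":-0.98,"tz":0,"ax":0,"ay":0,"az":0},
  ],
)

```text
clock: 12.95
eef_pos: [401.8, 204.4, 53.5]
tcp_rot: [-3.142, -0.0, -3.118]
contact_force: [-0.6, 0.5, 0.2]
opening: 0.097
grasp_force: 58.5
```

Emit:
step_arm(
  moves=[
    {"tx":-0.22,"ty":-0.98,"tz":0,"ax":0,"ay":0,"az":0},
    {"tx":-0.22,"ty":-0.98,"tz":0,"ax":0,"ay":0,"az":0},
    {"tx":-0.22,"ty":-0.98,"tz":0,"ax":0,"ay":0,"az":0},
    {"tx":-0.22,"ty":-0.98,"tz":0,"ax":0,"ay":0,"az":0},
    {"tx":-0.22,"ty":-0.98,"tz":0,"ax":0,"ay":0,"az":0},
  ],
)

```text
clock: 13.58
eef_pos: [432.3, 82.4, 53.5]
tcp_rot: [-3.142, -0.0, -3.118]
contact_force: [0.5, -0.1, -0.4]
opening: 0.1
grasp_force: 58.5
```

Emit:
step_arm(
  moves=[
    {"tx":-0.2,"ty":-0.98,"tz":0.3,"ax":0,"ay":0,"az":0},
    {"tx":0,"ty":0,"tz":0,"ax":0,"ay":0,"az":0},
    {"tx":0,"ty":0,"tz":0,"ax":0,"ay":0,"az":0},
  ],
)

```text
clock: 13.95
eef_pos: [437.5, 59.2, 46.1]
tcp_rot: [3.141, -0.0, -3.119]
contact_force: [-0.4, -0.2, -0.5]
opening: 0.098
grasp_force: 40.6
```

Run:
```python
from h import *
p=case(-202,94.5)
to(p[0],p[1],45,np.pi+.0235)
shot('wrist','w4');insert_pose('w4',500,60,rad=84,zc=5)
P,c=cloud('w4');Q=P.reshape(-1,3)
for x in (480,500,520,540):
    k=Q[(abs(Q[:,0]-x)<4)&(abs(Q[:,1]-60)<40)&(Q[:,2]>6)];print(x,len(k),np.percentile(k[:,2],50).round(1) if len(k) else 0, k[:,1].min().round(1) if len(k) else 0,k[:,1].max().round(1) if len(k) else 0)
```

```text
clock 13.95 at [437.5  59.2  46.1] [ 3.141 -0.    -3.119] F [-0.4 -0.2 -0.5] open 0.098 | t [-0.1  -0.02  0.04] rv [ 0. -0. -0.]
w4 origin [450.6  46.8] yaw -0.562 size 30.3 33.3 tab(-77,0)-> [385.5  87.8] tabpts 3385 [433.   59.3] in frame -21.6 1.2
480 0 0 0 0
500 408 13.1 51.3 70.7
520 0 0 0 0
540 0 0 0 0
```

View pics/w4.png

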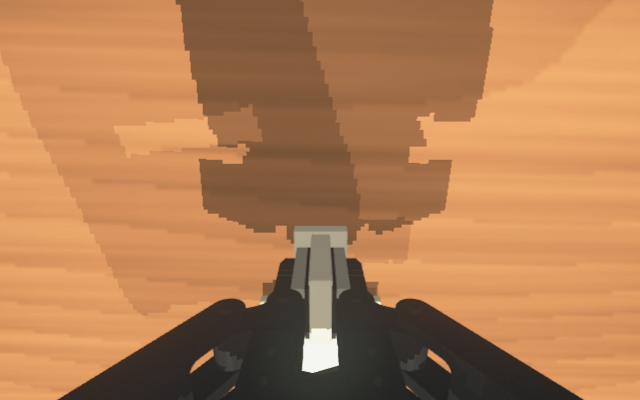

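Run:
```python
from h import *
s=r.sense();print(s['grasp_force'],s['eef_pos'])
shot('scene','s2')
P,c=cloud('s2');Q=P.reshape(-1,3)
k=Q[(Q[:,0]>445)&(Q[:,0]<580)&(abs(Q[:,1]-62)<45)&(Q[:,2]>8)&(Q[:,2]<30)]
print(len(k),k.min(0),k.max(0),cv2.minAreaRect(k[:,:2].astype(np.float32)))
A=np.c_[k[:,:2]-k[:,:2].mean(0),np.ones(len(k))];print(np.linalg.lstsq(A,k[:,2],rcond=None)[0])
p=cv2.imread('pics/s2.png');cv2.imwrite('pics/s2c.png',cv2.resize(p[120:320,220:460],(720,600)))
```

```text
40.561970472335815 [437.59138232  59.37585078  46.12078016]
623 [445.18536843  28.5418426    8.19878012] [569.54677713  93.36266763  29.98695473] ((507.35723876953125, 60.99256896972656), (124.29219055175781, 64.64157104492188), 0.17295995354652405)
[-2.50021802e-02 -1.45097621e-02  1.45581555e+01]
```

View pics/s2c.png

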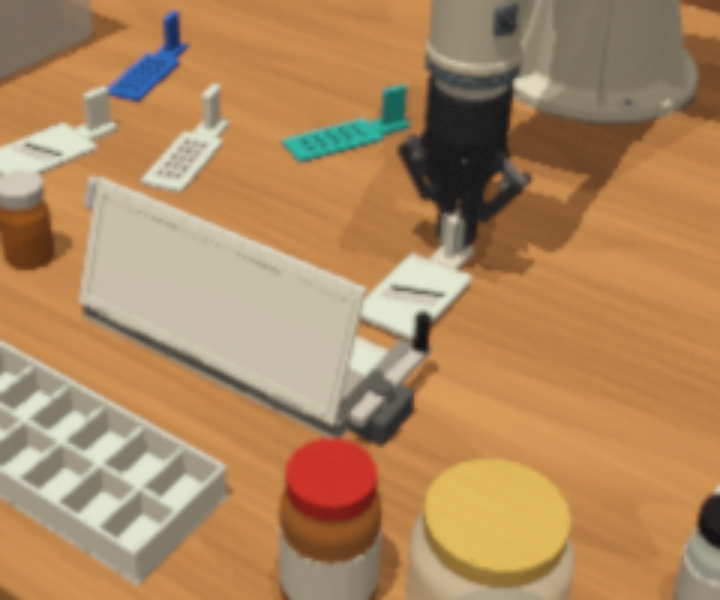

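Run:
```python
from h import *
P,c=cloud('s2');Q=P.reshape(-1,3)
k=Q[(Q[:,0]>472)&(Q[:,0]<562)&(abs(Q[:,1]-61)<27)&(Q[:,2]>8)&(Q[:,2]<25)]
A=np.c_[k[:,:2]-[516,61],np.ones(len(k))];x=np.linalg.lstsq(A,k[:,2],rcond=None)[0];print(len(k),x,(k[:,2]-A@x).std())
# table bias near
t=Q[(Q[:,0]>480)&(Q[:,0]<560)&(Q[:,1]>110)&(Q[:,1]<150)];print('table',np.median(t[:,2]))
for x in range(470,565,15):
    q=Q[(abs(Q[:,0]-x)<7)&(abs(Q[:,1]-61)<45)&(Q[:,2]>9)];print(x,q[:,1].min().round(1),q[:,1].max().round(1))
```

```text
396 [-5.41148409e-03 -4.19415523e-03  1.45526273e+01] 1.227977111801822
table 0.6652031279088533
470 16.2 105.7
485 16.2 101.0
500 29.4 91.9
515 30.7 92.9
530 28.9 93.4
545 28.8 81.7
560 35.0 88.6
```

Emit:
step_arm(
  moves=[
    {"tx":0,"ty":0,"tz":0.04,"ax":0,"ay":0,"az":0},
    {"tx":0,"ty":0,"tz":0,"ax":0,"ay":0,"az":0},
  ],
  gripper=0,
  newtons=60,
)

```text
clock: 14.3
eef_pos: [437.7, 59.2, 45.1]
tcp_rot: [3.142, 0.0, -3.118]
contact_force: [-0.9, -0.6, -1.0]
opening: 0.095
grasp_force: 62.8
```

Emit:
step_arm(
  moves=[
    {"tx":-0.5,"ty":-0.02,"tz":0,"ax":0,"ay":0,"az":0},
    {"tx":-0.4,"ty":0,"tz":0,"ax":0,"ay":0,"az":0},
    {"tx":-0.4,"ty":0,"tz":0,"ax":0,"ay":0,"az":0},
    {"tx":-0.4,"ty":0,"tz":0,"ax":0,"ay":0,"az":0},
  ],
)

```text
clock: 14.8
eef_pos: [481.1, 59.3, 45.0]
tcp_rot: [3.142, 0.0, -3.118]
contact_force: [0.5, -0.5, -0.4]
opening: 0.097
grasp_force: 63.0
```

Emit:
step_arm(
  moves=[
    {"tx":-0.5,"ty":0,"tz":0,"ax":0,"ay":0,"az":0},
    {"tx":-0.5,"ty":0,"tz":0,"ax":0,"ay":0,"az":0},
    {"tx":-0.5,"ty":0,"tz":0,"ax":0,"ay":0,"az":0},
  ],
)

```text
clock: 15.18
eef_pos: [518.6, 60.2, 45.0]
tcp_rot: [-3.142, 0.0, -3.118]
contact_force: [0.2, -0.2, 0.3]
opening: 0.098
grasp_force: 63.0
```

Emit:
step_arm(
  moves=[
    {"tx":-0.5,"ty":0,"tz":0,"ax":0,"ay":0,"az":0},
    {"tx":-0.5,"ty":0,"tz":0,"ax":0,"ay":0,"az":0},
    {"tx":-0.4,"ty":0,"tz":0.04,"ax":0,"ay":0,"az":0},
    {"tx":-0.2,"ty":0,"tz":0,"ax":0,"ay":0,"az":0},
    {"tx":-0.1,"ty":0,"tz":0,"ax":0,"ay":0,"az":0},
  ],
)

```text
clock: 15.8
eef_pos: [560.1, 61.2, 43.9]
tcp_rot: [-3.142, -0.001, -3.118]
contact_force: [-0.0, -0.5, -1.0]
opening: 0.097
grasp_force: 63.0
```

Emit:
step_arm(
  moves=[
    {"tx":-0.06,"ty":0,"tz":0,"ax":0,"ay":0,"az":0},
    {"tx":-0.06,"ty":0,"tz":0,"ax":0,"ay":0,"az":0},
  ],
)

```text
clock: 16.05
eef_pos: [561.7, 61.1, 43.7]
tcp_rot: [-3.141, -0.003, -3.118]
contact_force: [-8.2, -1.5, 3.9]
opening: 0.095
grasp_force: 63.7
```

Emit:
step_arm(
  moves=[
    {"tx":-0.06,"ty":0,"tz":0,"ax":0,"ay":0,"az":0},
    {"tx":0,"ty":0,"tz":0,"ax":0,"ay":0,"az":0},
  ],
)

```text
clock: 16.3
eef_pos: [561.7, 61.1, 43.6]
tcp_rot: [-3.141, -0.006, -3.118]
contact_force: [-10.0, -1.2, 6.8]
opening: 0.096
grasp_force: 64.3
```

Emit:
step_arm(
  moves=[
    {"tx":0,"ty":0,"tz":0,"ax":0,"ay":0,"az":0},
    {"tx":0,"ty":0,"tz":0,"ax":0,"ay":0,"az":0},
    {"tx":0,"ty":0,"tz":-1,"ax":0,"ay":0,"az":0},
    {"tx":0.3,"ty":0,"tz":-1,"ax":0,"ay":0,"az":0},
    {"tx":1,"ty":0,"tz":-1,"ax":0,"ay":0,"az":0},
  ],
  gripper=0.35,
)

```text
clock: 16.92
eef_pos: [533.4, 60.7, 120.1]
tcp_rot: [3.141, 0.002, -3.118]
contact_force: [-0.1, -0.2, -0.7]
opening: 0.35
grasp_force: 0.0
```

Emit:
step_arm(
  moves=[
    {"tx":1,"ty":0.5,"tz":-1,"ax":0,"ay":0,"az":0},
    {"tx":1,"ty":1,"tz":0,"ax":0,"ay":0,"az":0},
    {"tx":0,"ty":1,"tz":0,"ax":0,"ay":0,"az":0},
    {"tx":0,"ty":1,"tz":0,"ax":0,"ay":0,"az":0},
    {"tx":0,"ty":1,"tz":0,"ax":0,"ay":0,"az":0},
  ],
  gripper=0.5,
)

```text
clock: 17.55
eef_pos: [480.0, 172.9, 144.4]
tcp_rot: [3.141, 0.001, -3.118]
contact_force: [-0.4, -0.8, 0.0]
opening: 0.501
grasp_force: 0.0
```

Run:
```python
from h import *
to(454,401.5,130,np.pi-.077)
```

```text
clock 17.55 at [480.  172.9 144.4] [ 3.141e+00  1.000e-03 -3.118e+00] F [-0.4 -0.8  0. ] open 0.501 | t [0.83 9.17 0.58] rv [0.    0.001 0.064]
```

Emit:
step_arm(
  moves=[
    {"tx":0.09,"ty":1,"tz":0.06,"ax":0,"ay":0,"az":0},
    {"tx":0.09,"ty":1,"tz":0.06,"ax":0,"ay":0,"az":0},
    {"tx":0.09,"ty":1,"tz":0.06,"ax":0,"ay":0,"az":0},
    {"tx":0.09,"ty":1,"tz":0.06,"ax":0,"ay":0,"az":0},
    {"tx":0.09,"ty":1,"tz":0.06,"ax":0,"ay":0,"az":0},
  ],
)

```text
clock: 18.18
eef_pos: [465.7, 297.7, 136.7]
tcp_rot: [3.141, 0.001, -3.118]
contact_force: [0.5, -0.5, 0.9]
opening: 0.501
grasp_force: 0.0
```

Emit:
step_arm(
  moves=[
    {"tx":0.09,"ty":1,"tz":0.06,"ax":0,"ay":0,"az":0},
    {"tx":0.09,"ty":1,"tz":0.06,"ax":0,"ay":0,"az":0},
    {"tx":0.09,"ty":1,"tz":0.06,"ax":0,"ay":0,"az":0},
    {"tx":0.09,"ty":1,"tz":0.06,"ax":0,"ay":0,"az":0.064},
    {"tx":0,"ty":0.17,"tz":0,"ax":0,"ay":0,"az":0},
  ],
)

```text
clock: 18.8
eef_pos: [454.3, 402.3, 130.5]
tcp_rot: [3.141, 0.0, 3.066]
contact_force: [0.3, 0.6, 0.0]
opening: 0.5
grasp_force: 0.0
```

Emit:
step_arm(
  moves=[
    {"tx":0,"ty":0,"tz":0,"ax":0,"ay":0,"az":0},
  ],
)

```text
clock: 18.92
eef_pos: [454.4, 400.6, 130.4]
tcp_rot: [-3.141, -0.0, 3.067]
contact_force: [0.7, 0.3, -0.1]
opening: 0.498
grasp_force: 0.0
```

Run:
```python
from h import *
shot('wrist','w5')
o,y=insert_pose('w5',510,398)
a=np.array([np.cos(y),np.sin(y)]);t=o-77*a;to(t[0],t[1],38.5,np.pi+y)
```

```text
w5 origin [531.7 394.7] yaw -0.077 size 46.1 143.9 tab(-77,0)-> [454.9 400.6] tabpts 602 [454.2 400.8] in frame -77.8 0.2
clock 18.98 at [454.4 400.1 130.4] [-3.141 -0.     3.066] F [ 0.1  0.1 -0.5] open 0.499 | t [-0.02  0.02  3.68] rv [-0.    -0.     0.001]
```

Emit:
step_arm(
  moves=[
    {"tx":0,"ty":0.02,"tz":1,"ax":0,"ay":0,"az":0},
    {"tx":0,"ty":0,"tz":1,"ax":0,"ay":0,"az":0},
    {"tx":0,"ty":0,"tz":1,"ax":0,"ay":0,"az":0},
    {"tx":0,"ty":0,"tz":0.68,"ax":0,"ay":0,"az":0},
    {"tx":0,"ty":0,"tz":0,"ax":0,"ay":0,"az":0},
  ],
)

```text
clock: 19.6
eef_pos: [454.0, 400.0, 37.5]
tcp_rot: [-3.14, -0.002, 3.064]
contact_force: [-0.3, 0.3, 0.4]
opening: 0.503
grasp_force: 0.0
```

Emit:
step_arm(
  moves=[
    {"tx":0,"ty":0,"tz":0,"ax":0,"ay":0,"az":0},
    {"tx":0,"ty":0,"tz":0,"ax":0,"ay":0,"az":0},
    {"tx":0,"ty":0,"tz":0,"ax":0,"ay":0,"az":0},
    {"tx":0,"ty":0,"tz":0,"ax":0,"ay":0,"az":0},
    {"tx":0,"ty":0,"tz":0,"ax":0,"ay":0,"az":0},
  ],
  gripper=0,
)

```text
clock: 20.23
eef_pos: [455.1, 401.6, 39.6]
tcp_rot: [3.14, 0.001, 3.065]
contact_force: [-0.4, -0.4, 6.4]
opening: 0.098
grasp_force: 59.5
```

Emit:
step_arm(
  moves=[
    {"tx":0,"ty":0,"tz":-0.3,"ax":0,"ay":0,"az":0},
    {"tx":0,"ty":0,"tz":-0.3,"ax":0,"ay":0,"az":0},
    {"tx":0,"ty":0,"tz":0,"ax":0,"ay":0,"az":-0.064},
    {"tx":0,"ty":0,"tz":0,"ax":0,"ay":0,"az":0},
  ],
)

```text
clock: 20.72
eef_pos: [454.5, 401.1, 54.0]
tcp_rot: [3.141, 0.0, -3.119]
contact_force: [-0.2, -0.7, -1.1]
opening: 0.093
grasp_force: 58.4
```

Run:
```python
from h import *
p=case(-202,28.5);to(p[0],p[1],53,np.pi+.0235)
```

```text
clock 20.73 at [454.5 401.1  54. ] [ 3.141  0.    -3.119] F [-0.2 -0.7 -1.1] open 0.093 | t [  0.89 -16.32   0.03] rv [ 0.  0. -0.]
```

Emit:
step_arm(
  moves=[
    {"tx":0.36,"ty":-1,"tz":0,"ax":0,"ay":0,"az":0},
    {"tx":0.36,"ty":-1,"tz":0,"ax":0,"ay":0,"az":0},
    {"tx":0.36,"ty":-1,"tz":0,"ax":0,"ay":0,"az":0},
    {"tx":0.36,"ty":-1,"tz":0,"ax":0,"ay":0,"az":0},
    {"tx":0.36,"ty":-1,"tz":0,"ax":0,"ay":0,"az":0},
  ],
)

```text
clock: 21.35
eef_pos: [412.1, 274.3, 53.7]
tcp_rot: [3.142, 0.0, -3.121]
contact_force: [-0.5, -0.3, -1.0]
opening: 0.1
grasp_force: 58.5
```

Emit:
step_arm(
  moves=[
    {"tx":0.36,"ty":-1,"tz":0,"ax":0,"ay":0,"az":0},
    {"tx":0,"ty":-1,"tz":0,"ax":0,"ay":0,"az":0},
    {"tx":0,"ty":-1,"tz":0,"ax":0,"ay":0,"az":0},
    {"tx":0,"ty":-1,"tz":0,"ax":0,"ay":0,"az":0},
    {"tx":0,"ty":-1,"tz":0,"ax":0,"ay":0,"az":0},
  ],
)

```text
clock: 21.98
eef_pos: [406.4, 149.2, 53.7]
tcp_rot: [3.141, 0.0, -3.121]
contact_force: [0.1, -0.5, 0.2]
opening: 0.097
grasp_force: 58.5
```

Emit:
step_arm(
  moves=[
    {"tx":0,"ty":-1,"tz":0,"ax":0,"ay":0,"az":0},
    {"tx":0,"ty":-1,"tz":0,"ax":0,"ay":0,"az":0},
    {"tx":0,"ty":-1,"tz":0,"ax":0,"ay":0,"az":0},
    {"tx":0,"ty":-1,"tz":0,"ax":0,"ay":0,"az":0},
    {"tx":0,"ty":-1,"tz":0,"ax":0,"ay":0,"az":0},
  ],
)

```text
clock: 22.6
eef_pos: [409.3, 24.1, 53.8]
tcp_rot: [3.142, 0.0, -3.121]
contact_force: [-0.4, 1.0, -1.0]
opening: 0.096
grasp_force: 58.5
```

Emit:
step_arm(
  moves=[
    {"tx":0,"ty":-1,"tz":0,"ax":0,"ay":0,"az":0},
    {"tx":-0.6,"ty":-0.3,"tz":0,"ax":0,"ay":0,"az":0},
    {"tx":-0.6,"ty":0,"tz":0,"ax":0,"ay":0,"az":0},
    {"tx":0,"ty":0,"tz":0.36,"ax":0,"ay":0,"az":0},
    {"tx":0,"ty":0,"tz":0,"ax":0,"ay":0,"az":0},
  ],
)

```text
clock: 23.22
eef_pos: [439.1, -6.2, 43.6]
tcp_rot: [3.141, -0.002, -3.118]
contact_force: [-0.6, 0.0, 0.3]
opening: 0.094
grasp_force: 58.5
```

```bash
cat >> h.py <<'E'
def held(fn,by,half):
    """scene view of held insert before bay at case-y by"""
    s=r.sense();shot('scene',fn);P,c=cloud(fn);Q=P.reshape(-1,3);x,y=s['eef_pos'][:2]
    k=Q[(Q[:,0]>x+35)&(Q[:,0]<x+122)&(abs(Q[:,1]-y-2)<half-5)&(Q[:,2]>8)&(Q[:,2]<25)]
    A=np.c_[k[:,:2]-[x+77,y+2],np.ones(len(k))];g=np.linalg.lstsq(A,k[:,2],rcond=None)[0];print('plane',len(k),g.round(3))
    e=[]
    for xx in range(int(x)+36,int(x)+122,6):
        q=Q[(abs(Q[:,0]-xx)<4)&(abs(Q[:,1]-y)<half+15)&(Q[:,2]>g[2]-3)&(Q[:,2]<g[2]+4)]
        if len(q)>4:e.append((xx,q[:,1].min(),q[:,1].max()))
    e=np.array(e);print('edges yaw',np.polyfit(e[:,0],e[:,1],1)[0].round(3),np.polyfit(e[:,0],e[:,2],1)[0].round(3),'mid y at tab+77',(np.median(e[:,1])+np.median(e[:,2]))/2)
    p=case(-202,by);to(p[0],p[1],45,np.pi+.0235)
E
python3 - <<'E'
from h import *
held('s3',28.5,23)
E
```

```text
plane 163 [ 3.0000e-03 -6.0000e-03  1.1793e+01]
edges yaw 0.072 0.03 mid y at tab+77 -4.719309544271795
clock 23.27 at [439.   -6.3  43.8] [ 3.141e+00 -2.000e-03 -3.118e+00] F [-0.5 -0.  -0.8] open 0.097 | t [-0.1  -0.04 -0.05] rv [ 0.    -0.001  0.   ]
```

Emit:
step_arm(
  moves=[
    {"tx":0,"ty":-0.03,"tz":-0.06,"ax":0,"ay":0,"az":0},
    {"tx":-0.5,"ty":0,"tz":0,"ax":0,"ay":0,"az":0},
    {"tx":-0.4,"ty":0,"tz":0,"ax":0,"ay":0,"az":0},
    {"tx":-0.4,"ty":0,"tz":0,"ax":0,"ay":0,"az":0},
    {"tx":-0.4,"ty":0,"tz":0,"ax":0,"ay":0,"az":0},
  ],
)

```text
clock: 23.9
eef_pos: [483.3, -6.6, 46.0]
tcp_rot: [-3.142, 0.0, -3.118]
contact_force: [-0.3, -0.2, -0.3]
opening: 0.096
grasp_force: 58.5
```

Emit:
step_arm(
  moves=[
    {"tx":-0.5,"ty":0,"tz":0,"ax":0,"ay":0,"az":0},
    {"tx":-0.5,"ty":0,"tz":0,"ax":0,"ay":0,"az":0},
    {"tx":-0.5,"ty":0,"tz":0,"ax":0,"ay":0,"az":0},
  ],
)

```text
clock: 24.28
eef_pos: [520.9, -5.7, 46.0]
tcp_rot: [-3.142, -0.0, -3.118]
contact_force: [-0.9, -0.9, -0.4]
opening: 0.098
grasp_force: 58.6
```

Emit:
step_arm(
  moves=[
    {"tx":-0.5,"ty":0,"tz":0,"ax":0,"ay":0,"az":0},
    {"tx":-0.5,"ty":0,"tz":0,"ax":0,"ay":0,"az":0},
    {"tx":-0.4,"ty":0,"tz":0.04,"ax":0,"ay":0,"az":0},
    {"tx":-0.2,"ty":0,"tz":0.03,"ax":0,"ay":0,"az":0},
    {"tx":-0.1,"ty":0,"tz":0,"ax":0,"ay":0,"az":0},
  ],
)

```text
clock: 24.9
eef_pos: [562.4, -4.8, 44.1]
tcp_rot: [-3.142, -0.001, -3.118]
contact_force: [-0.1, -0.6, -1.3]
opening: 0.094
grasp_force: 58.6
```

Emit:
step_arm(
  moves=[
    {"tx":-0.06,"ty":0,"tz":0,"ax":0,"ay":0,"az":0},
    {"tx":0,"ty":0,"tz":0,"ax":0,"ay":0,"az":0},
  ],
)

```text
clock: 25.15
eef_pos: [563.8, -4.8, 44.3]
tcp_rot: [-3.142, -0.0, -3.118]
contact_force: [-0.1, -0.7, -1.6]
opening: 0.095
grasp_force: 58.5
```

Emit:
step_arm(
  moves=[
    {"tx":-0.06,"ty":0,"tz":0,"ax":0,"ay":0,"az":0},
    {"tx":0,"ty":0,"tz":0,"ax":0,"ay":0,"az":0},
  ],
)

```text
clock: 25.4
eef_pos: [564.0, -4.8, 44.1]
tcp_rot: [-3.142, -0.003, -3.118]
contact_force: [-4.9, -0.7, 1.3]
opening: 0.099
grasp_force: 58.8
```

Emit:
step_arm(
  moves=[
    {"tx":-0.04,"ty":0,"tz":0,"ax":0,"ay":0,"az":0},
    {"tx":0,"ty":0,"tz":0,"ax":0,"ay":0,"az":0},
  ],
)

```text
clock: 25.65
eef_pos: [564.0, -4.8, 43.9]
tcp_rot: [3.142, -0.005, -3.118]
contact_force: [-7.7, -1.5, 2.9]
opening: 0.099
grasp_force: 59.4
```

Emit:
step_arm(
  moves=[
    {"tx":0,"ty":0,"tz":0,"ax":0,"ay":0,"az":0},
    {"tx":0,"ty":0,"tz":0,"ax":0,"ay":0,"az":0},
    {"tx":0,"ty":0,"tz":-1,"ax":0,"ay":0,"az":0},
    {"tx":0.3,"ty":0,"tz":-1,"ax":0,"ay":0,"az":0},
    {"tx":1,"ty":0,"tz":-1,"ax":0,"ay":0,"az":0},
  ],
  gripper=0.35,
)

```text
clock: 26.28
eef_pos: [535.2, -5.3, 120.4]
tcp_rot: [3.142, 0.002, -3.118]
contact_force: [-0.4, 0.5, 0.8]
opening: 0.348
grasp_force: 0.0
```

Emit:
step_arm(
  moves=[
    {"tx":1,"ty":-1,"tz":-0.4,"ax":0,"ay":0,"az":0},
    {"tx":1,"ty":-1,"tz":0,"ax":0,"ay":0,"az":0},
    {"tx":1,"ty":-1,"tz":0,"ax":0,"ay":0,"az":0},
    {"tx":1,"ty":-1,"tz":0,"ax":0,"ay":0,"az":0},
    {"tx":1,"ty":-1,"tz":0,"ax":0,"ay":0,"az":0},
  ],
  gripper=0.5,
)

```text
clock: 26.9
eef_pos: [411.7, -134.1, 129.6]
tcp_rot: [-3.141, 0.001, -3.118]
contact_force: [1.5, -0.1, 0.5]
opening: 0.497
grasp_force: 0.0
```

Emit:
step_arm(
  moves=[
    {"tx":0.5,"ty":-1,"tz":0,"ax":0,"ay":0,"az":0},
    {"tx":0,"ty":-1,"tz":0,"ax":0,"ay":0,"az":0},
    {"tx":0,"ty":-1,"tz":0,"ax":0,"ay":0,"az":0},
    {"tx":0,"ty":-1,"tz":0,"ax":0,"ay":0,"az":0},
    {"tx":0,"ty":-1,"tz":0,"ax":0,"ay":0,"az":0},
  ],
)

```text
clock: 27.52
eef_pos: [402.8, -259.7, 129.6]
tcp_rot: [-3.141, 0.001, -3.118]
contact_force: [0.0, -0.0, -0.4]
opening: 0.503
grasp_force: 0.0
```

Emit:
step_arm(
  moves=[
    {"tx":0,"ty":-0.9,"tz":0,"ax":0,"ay":0,"az":-0.08},
    {"tx":0,"ty":0,"tz":0,"ax":0,"ay":0,"az":-0.08},
    {"tx":0,"ty":0,"tz":0,"ax":0,"ay":0,"az":0},
  ],
)

```text
clock: 27.9
eef_pos: [403.1, -281.4, 129.4]
tcp_rot: [-3.141, 0.0, -2.868]
contact_force: [-0.7, -0.4, 0.4]
opening: 0.499
grasp_force: 0.0
```

Run:
```python
from h import *
shot('wrist','w6')
o,y=insert_pose('w6',440,-265)
a=np.array([np.cos(y),np.sin(y)]);t=o-77*a;to(t[0],t[1],38.5,np.pi+y)
```

```text
w6 origin [ 457.7 -261.1] yaw 0.26 size 144.1 46.2 tab(-77,0)-> [ 383.3 -281. ] tabpts 661 [ 382.7 -281.3] in frame -77.7 -0.2
clock 27.95 at [ 403.  -281.2  129.4] [-3.141  0.    -2.87 ] F [ 0.4  0.6 -0.1] open 0.5 | t [0.76 0.22 3.64] rv [-0.     0.     0.007]
```

Emit:
step_arm(
  moves=[
    {"tx":0.76,"ty":0.22,"tz":0,"ax":0,"ay":0,"az":0.007},
    {"tx":0,"ty":0,"tz":1,"ax":0,"ay":0,"az":0},
    {"tx":0,"ty":0,"tz":1,"ax":0,"ay":0,"az":0},
    {"tx":0,"ty":0,"tz":1,"ax":0,"ay":0,"az":0},
    {"tx":0,"ty":0,"tz":0.64,"ax":0,"ay":0,"az":0},
  ],
)

```text
clock: 28.58
eef_pos: [381.8, -280.3, 37.4]
tcp_rot: [3.14, -0.001, -2.879]
contact_force: [-0.1, -0.2, 0.3]
opening: 0.504
grasp_force: 0.0
```

Emit:
step_arm(
  moves=[
    {"tx":0,"ty":0,"tz":0,"ax":0,"ay":0,"az":0},
  ],
)

```text
clock: 28.7
eef_pos: [382.0, -280.3, 37.6]
tcp_rot: [3.14, -0.001, -2.879]
contact_force: [-1.1, 0.4, 0.5]
opening: 0.499
grasp_force: 0.0
```

Emit:
step_arm(
  moves=[
    {"tx":0,"ty":0,"tz":0,"ax":0,"ay":0,"az":0},
    {"tx":0,"ty":0,"tz":0,"ax":0,"ay":0,"az":0},
    {"tx":0,"ty":0,"tz":0,"ax":0,"ay":0,"az":0},
    {"tx":0,"ty":0,"tz":0,"ax":0,"ay":0,"az":0},
    {"tx":0,"ty":0,"tz":0,"ax":0,"ay":0,"az":0},
  ],
  gripper=0,
)

```text
clock: 29.32
eef_pos: [383.6, -281.4, 39.2]
tcp_rot: [-3.14, 0.001, -2.878]
contact_force: [-1.7, -0.1, 7.6]
opening: 0.096
grasp_force: 59.1
```

Emit:
step_arm(
  moves=[
    {"tx":0,"ty":0,"tz":-0.3,"ax":0,"ay":0,"az":0},
    {"tx":0,"ty":0,"tz":-0.3,"ax":0,"ay":0,"az":0},
    {"tx":0,"ty":0,"tz":0,"ax":0,"ay":0,"az":0.078},
    {"tx":0,"ty":0,"tz":0,"ax":0,"ay":0,"az":0.075},
    {"tx":0,"ty":0,"tz":0,"ax":0,"ay":0,"az":0},
  ],
)

```text
clock: 29.95
eef_pos: [383.2, -281.0, 53.7]
tcp_rot: [-3.141, 0.0, -3.117]
contact_force: [0.6, -0.3, -0.0]
opening: 0.098
grasp_force: 58.4
```

Run:
```python
from h import *
p=case(-202,-103.5);to(p[0],p[1],53,np.pi+.0235)
```

```text
clock 29.95 at [ 383.2 -281.    53.7] [-3.141  0.    -3.117] F [ 0.6 -0.3 -0. ] open 0.098 | t [-2.59  5.61  0.03] rv [-0.  0.  0.]
```

Emit:
step_arm(
  moves=[
    {"tx":-0.3,"ty":1,"tz":0,"ax":0,"ay":0,"az":0},
    {"tx":-0.3,"ty":1,"tz":0,"ax":0,"ay":0,"az":0},
    {"tx":-0.3,"ty":1,"tz":0,"ax":0,"ay":0,"az":0},
    {"tx":-0.3,"ty":1,"tz":0,"ax":0,"ay":0,"az":0},
    {"tx":-0.3,"ty":1,"tz":0,"ax":0,"ay":0,"az":0},
  ],
)

```text
clock: 30.58
eef_pos: [417.9, -154.3, 53.6]
tcp_rot: [-3.141, 0.0, -3.115]
contact_force: [0.7, -0.3, -1.5]
opening: 0.098
grasp_force: 58.5
```

Emit:
step_arm(
  moves=[
    {"tx":-0.5,"ty":0.6,"tz":0,"ax":0,"ay":0,"az":0},
    {"tx":-0.5,"ty":0,"tz":0.3,"ax":0,"ay":0,"az":0},
    {"tx":0,"ty":0,"tz":0,"ax":0,"ay":0,"az":0},
    {"tx":0,"ty":0,"tz":0,"ax":0,"ay":0,"az":0},
  ],
)

```text
clock: 31.08
eef_pos: [441.8, -140.0, 45.5]
tcp_rot: [3.141, -0.001, -3.118]
contact_force: [-0.6, -1.1, 0.3]
opening: 0.094
grasp_force: 58.6
```

Run:
```python
from h import *
held('s4',-103.5,23)
```

```text
plane 144 [-4.0000e-03 -8.0000e-03  1.4319e+01]
edges yaw 0.006 0.012 mid y at tab+77 -138.61309829186177
clock 31.12 at [ 441.7 -140.    45.6] [ 3.141e+00 -1.000e-03 -3.119e+00] F [-0.6  0.2 -0.3] open 0.097 | t [-0.12  0.03  0.02] rv [ 0.    -0.001 -0.   ]
```

Emit:
step_arm(
  moves=[
    {"tx":0,"ty":0.04,"tz":0.04,"ax":0,"ay":0,"az":0},
    {"tx":-0.5,"ty":0,"tz":0,"ax":0,"ay":0,"az":0},
    {"tx":-0.4,"ty":0,"tz":0,"ax":0,"ay":0,"az":0},
    {"tx":-0.4,"ty":0,"tz":0,"ax":0,"ay":0,"az":0},
    {"tx":-0.4,"ty":0,"tz":0,"ax":0,"ay":0,"az":0},
  ],
)

```text
clock: 31.75
eef_pos: [485.3, -137.7, 44.7]
tcp_rot: [-3.141, -0.001, -3.118]
contact_force: [-3.3, -4.9, -0.3]
opening: 0.092
grasp_force: 58.8
```

Emit:
step_arm(
  moves=[
    {"tx":-0.5,"ty":0,"tz":0,"ax":0,"ay":0,"az":0},
    {"tx":-0.5,"ty":0,"tz":0,"ax":0,"ay":0,"az":0},
    {"tx":-0.5,"ty":0,"tz":0,"ax":0,"ay":0,"az":0},
  ],
)

```text
clock: 32.12
eef_pos: [522.2, -137.0, 44.5]
tcp_rot: [-3.141, -0.002, -3.118]
contact_force: [-4.5, -7.4, -0.8]
opening: 0.096
grasp_force: 58.9
```

Emit:
step_arm(
  moves=[
    {"tx":-0.4,"ty":-0.05,"tz":0,"ax":0,"ay":0,"az":0},
    {"tx":-0.4,"ty":0,"tz":0,"ax":0,"ay":0,"az":0},
    {"tx":-0.4,"ty":0,"tz":0.03,"ax":0,"ay":0,"az":0},
    {"tx":-0.3,"ty":0,"tz":0,"ax":0,"ay":0,"az":0},
    {"tx":-0.15,"ty":0,"tz":0,"ax":0,"ay":0,"az":0},
  ],
)

```text
clock: 32.75
eef_pos: [564.0, -136.8, 44.0]
tcp_rot: [-3.142, 0.0, -3.118]
contact_force: [-0.6, -1.8, -1.0]
opening: 0.098
grasp_force: 58.8
```

Emit:
step_arm(
  moves=[
    {"tx":-0.06,"ty":0,"tz":0,"ax":0,"ay":0,"az":0},
    {"tx":-0.06,"ty":0,"tz":0,"ax":0,"ay":0,"az":0},
  ],
)

```text
clock: 33.0
eef_pos: [566.4, -136.8, 44.0]
tcp_rot: [3.141, -0.0, -3.118]
contact_force: [-0.4, -0.3, -0.8]
opening: 0.098
grasp_force: 58.7
```

Emit:
step_arm(
  moves=[
    {"tx":-0.06,"ty":0,"tz":0,"ax":0,"ay":0,"az":0},
    {"tx":-0.05,"ty":0,"tz":0,"ax":0,"ay":0,"az":0},
    {"tx":0,"ty":0,"tz":0,"ax":0,"ay":0,"az":0},
  ],
)

```text
clock: 33.38
eef_pos: [567.4, -136.8, 43.7]
tcp_rot: [3.141, -0.004, -3.118]
contact_force: [-6.6, -2.0, 2.6]
opening: 0.103
grasp_force: 59.1
```

Emit:
step_arm(
  moves=[
    {"tx":0,"ty":0,"tz":0,"ax":0,"ay":0,"az":0},
    {"tx":0,"ty":0,"tz":0,"ax":0,"ay":0,"az":0},
    {"tx":0,"ty":0,"tz":-1,"ax":0,"ay":0,"az":0},
    {"tx":0.3,"ty":0,"tz":-1,"ax":0,"ay":0,"az":0},
    {"tx":1,"ty":0,"tz":-1,"ax":0,"ay":0,"az":0},
  ],
  gripper=0.35,
)

```text
clock: 34.0
eef_pos: [537.9, -137.6, 120.1]
tcp_rot: [-3.141, 0.002, -3.118]
contact_force: [0.1, 0.1, 0.6]
opening: 0.35
grasp_force: 0.0
```

Emit:
step_arm(
  moves=[
    {"tx":1,"ty":-1,"tz":-0.4,"ax":0,"ay":0,"az":0},
    {"tx":1,"ty":-1,"tz":0,"ax":0,"ay":0,"az":0},
    {"tx":1,"ty":-1,"tz":0,"ax":0,"ay":0,"az":0},
    {"tx":0,"ty":-1,"tz":0,"ax":0,"ay":0,"az":0},
    {"tx":0,"ty":-1,"tz":0,"ax":0,"ay":0,"az":0},
  ],
  gripper=0.5,
)

```text
clock: 34.62
eef_pos: [464.8, -265.2, 129.4]
tcp_rot: [-3.141, 0.001, -3.119]
contact_force: [-0.1, -0.6, -0.8]
opening: 0.498
grasp_force: 0.0
```

Emit:
step_arm(
  moves=[
    {"tx":0,"ty":-1,"tz":0,"ax":0,"ay":0,"az":0},
    {"tx":0,"ty":-1,"tz":0,"ax":0,"ay":0,"az":0},
    {"tx":0,"ty":-1,"tz":0,"ax":0,"ay":0,"az":0},
    {"tx":0,"ty":-1,"tz":0,"ax":0,"ay":0,"az":0},
    {"tx":0,"ty":-0.8,"tz":0,"ax":0,"ay":0,"az":0.08},
  ],
)

```text
clock: 35.25
eef_pos: [467.6, -386.0, 129.0]
tcp_rot: [-3.141, 0.0, 3.037]
contact_force: [-0.6, -0.3, 0.0]
opening: 0.503
grasp_force: 0.0
```

Emit:
step_arm(
  moves=[
    {"tx":0,"ty":0,"tz":0,"ax":0,"ay":0,"az":0.06},
    {"tx":0,"ty":0,"tz":0,"ax":0,"ay":0,"az":0},
  ],
)

```text
clock: 35.5
eef_pos: [467.4, -385.1, 128.9]
tcp_rot: [3.141, -0.0, 2.945]
contact_force: [0.4, -0.2, 1.0]
opening: 0.504
grasp_force: 0.0
```

Run:
```python
from h import *
shot('wrist','w7')
o,y=insert_pose('w7',515,-390)
a=np.array([np.cos(y),np.sin(y)]);t=o-77*a;to(t[0],t[1],38.5,np.pi+y)
```

```text
w7 origin [ 536.1 -395.5] yaw -0.2 size 64.1 145.0 tab(-77,0)-> [ 460.6 -380.2] tabpts 617 [ 459.3 -379.9] in frame -78.3 0.1
clock 35.55 at [ 467.4 -384.7  128.9] [ 3.141 -0.     2.947] F [0.8 0.3 0.8] open 0.501 | t [0.3  0.12 3.62] rv [ 0.    -0.     0.003]
```

Emit:
step_arm(
  moves=[
    {"tx":0.3,"ty":0.12,"tz":0,"ax":0,"ay":0,"az":0.003},
    {"tx":0,"ty":0,"tz":1,"ax":0,"ay":0,"az":0},
    {"tx":0,"ty":0,"tz":1,"ax":0,"ay":0,"az":0},
    {"tx":0,"ty":0,"tz":1,"ax":0,"ay":0,"az":0},
    {"tx":0,"ty":0,"tz":0.62,"ax":0,"ay":0,"az":0},
  ],
)

```text
clock: 36.17
eef_pos: [460.1, -379.1, 37.5]
tcp_rot: [3.141, -0.001, 2.941]
contact_force: [-0.5, 0.4, -0.9]
opening: 0.501
grasp_force: 0.0
```

Emit:
step_arm(
  moves=[
    {"tx":0,"ty":0,"tz":0,"ax":0,"ay":0,"az":0},
  ],
)

```text
clock: 36.3
eef_pos: [460.0, -379.1, 37.7]
tcp_rot: [3.141, -0.002, 2.941]
contact_force: [-0.4, -0.3, 1.0]
opening: 0.5
grasp_force: 0.0
```

Emit:
step_arm(
  moves=[
    {"tx":0,"ty":0,"tz":0,"ax":0,"ay":0,"az":0},
    {"tx":0,"ty":0,"tz":0,"ax":0,"ay":0,"az":0},
    {"tx":0,"ty":0,"tz":0,"ax":0,"ay":0,"az":0},
    {"tx":0,"ty":0,"tz":0,"ax":0,"ay":0,"az":0},
    {"tx":0,"ty":0,"tz":0,"ax":0,"ay":0,"az":0},
  ],
  gripper=0,
)

```text
clock: 36.92
eef_pos: [461.4, -380.4, 39.6]
tcp_rot: [-3.141, 0.002, 2.94]
contact_force: [-1.3, 0.3, 6.8]
opening: 0.099
grasp_force: 59.4
```

Emit:
step_arm(
  moves=[
    {"tx":0,"ty":0,"tz":-0.3,"ax":0,"ay":0,"az":0},
    {"tx":0,"ty":0,"tz":-0.3,"ax":0,"ay":0,"az":0},
    {"tx":0,"ty":0,"tz":0,"ax":0,"ay":0,"az":-0.072},
    {"tx":0,"ty":0,"tz":0,"ax":0,"ay":0,"az":-0.07},
    {"tx":0,"ty":0,"tz":0,"ax":0,"ay":0,"az":0},
  ],
)

```text
clock: 37.55
eef_pos: [460.8, -379.9, 53.9]
tcp_rot: [-3.141, 0.0, -3.121]
contact_force: [0.6, -0.2, -1.8]
opening: 0.097
grasp_force: 58.4
```

Run:
```python
from h import *
p=case(-202,-37.5);to(p[0],p[1],53,np.pi+.0235)
```

```text
clock 37.55 at [ 460.8 -379.9   53.9] [-3.141  0.    -3.121] F [ 0.6 -0.2 -1.8] open 0.097 | t [ 0.45 12.28  0.04] rv [-0.     0.    -0.002]
```

Emit:
step_arm(
  moves=[
    {"tx":0.4,"ty":1,"tz":0,"ax":0,"ay":0,"az":0},
    {"tx":0.4,"ty":1,"tz":0,"ax":0,"ay":0,"az":0},
    {"tx":0.4,"ty":1,"tz":0,"ax":0,"ay":0,"az":0},
    {"tx":0.4,"ty":1,"tz":0,"ax":0,"ay":0,"az":0},
    {"tx":0.4,"ty":1,"tz":0,"ax":0,"ay":0,"az":0},
  ],
)

```text
clock: 38.17
eef_pos: [407.7, -255.2, 53.8]
tcp_rot: [-3.141, 0.0, -3.123]
contact_force: [0.5, -0.1, -0.9]
opening: 0.103
grasp_force: 58.5
```

Emit:
step_arm(
  moves=[
    {"tx":0,"ty":1,"tz":0,"ax":0,"ay":0,"az":0},
    {"tx":0,"ty":1,"tz":0,"ax":0,"ay":0,"az":0},
    {"tx":0,"ty":1,"tz":0,"ax":0,"ay":0,"az":0},
    {"tx":0,"ty":1,"tz":0,"ax":0,"ay":0,"az":0},
    {"tx":0,"ty":1,"tz":0,"ax":0,"ay":0,"az":0},
  ],
)

```text
clock: 38.8
eef_pos: [405.4, -130.3, 53.8]
tcp_rot: [-3.141, 0.001, -3.123]
contact_force: [0.8, 0.7, -0.6]
opening: 0.096
grasp_force: 58.5
```

Emit:
step_arm(
  moves=[
    {"tx":0,"ty":1,"tz":0,"ax":0,"ay":0,"az":0},
    {"tx":0,"ty":1,"tz":0,"ax":0,"ay":0,"az":0},
    {"tx":-0.7,"ty":0.28,"tz":0,"ax":0,"ay":0,"az":0},
    {"tx":-0.7,"ty":0,"tz":0.33,"ax":0,"ay":0,"az":0},
    {"tx":0,"ty":0,"tz":0,"ax":0,"ay":0,"az":0},
  ],
)

```text
clock: 39.42
eef_pos: [441.3, -73.9, 44.9]
tcp_rot: [-3.141, 0.001, -3.12]
contact_force: [-0.4, -0.0, -1.2]
opening: 0.096
grasp_force: 58.5
```

Emit:
step_arm(
  moves=[
    {"tx":0,"ty":0,"tz":0,"ax":0,"ay":0,"az":0},
  ],
)

```text
clock: 39.55
eef_pos: [438.7, -73.7, 44.9]
tcp_rot: [3.141, -0.001, -3.121]
contact_force: [-1.0, -1.1, -1.3]
opening: 0.092
grasp_force: 58.5
```

Run:
```python
from h import *
held('s5',-37.5,32)
```

```text
plane 233 [2.0000e-03 7.0000e-03 1.3015e+01]
edges yaw 0.009 -0.015 mid y at tab+77 -72.64573014016617
clock 39.6 at [438.4 -73.7  45. ] [ 3.141e+00 -1.000e-03 -3.121e+00] F [-0.2  0.1 -0.4] open 0.098 | t [-0.19  0.01 -0.  ] rv [ 0.    -0.001 -0.002]
```

Emit:
step_arm(
  moves=[
    {"tx":-0.5,"ty":0.01,"tz":0,"ax":0,"ay":0,"az":-0.002},
    {"tx":-0.5,"ty":0,"tz":0,"ax":0,"ay":0,"az":0},
    {"tx":-0.4,"ty":0,"tz":0,"ax":0,"ay":0,"az":0},
    {"tx":-0.4,"ty":0,"tz":0,"ax":0,"ay":0,"az":0},
  ],
)

```text
clock: 40.1
eef_pos: [484.5, -72.0, 45.2]
tcp_rot: [-3.141, -0.001, -3.117]
contact_force: [-2.1, -4.4, -0.3]
opening: 0.101
grasp_force: 58.7
```

Emit:
step_arm(
  moves=[
    {"tx":-0.5,"ty":0,"tz":0,"ax":0,"ay":0,"az":0},
    {"tx":-0.5,"ty":0,"tz":0,"ax":0,"ay":0,"az":0},
    {"tx":-0.5,"ty":0,"tz":0,"ax":0,"ay":0,"az":0},
  ],
)

```text
clock: 40.48
eef_pos: [521.4, -71.3, 45.0]
tcp_rot: [-3.141, -0.002, -3.117]
contact_force: [-3.6, -6.3, -0.9]
opening: 0.093
grasp_force: 58.8
```

Emit:
step_arm(
  moves=[
    {"tx":-0.4,"ty":-0.05,"tz":0,"ax":0,"ay":0,"az":0},
    {"tx":-0.4,"ty":0,"tz":0,"ax":0,"ay":0,"az":0},
    {"tx":-0.4,"ty":0,"tz":0.04,"ax":0,"ay":0,"az":0},
    {"tx":-0.3,"ty":0,"tz":0,"ax":0,"ay":0,"az":0},
    {"tx":-0.15,"ty":0,"tz":0,"ax":0,"ay":0,"az":0},
  ],
)

```text
clock: 41.1
eef_pos: [563.3, -71.1, 44.3]
tcp_rot: [3.142, 0.0, -3.117]
contact_force: [0.3, -0.2, -1.2]
opening: 0.097
grasp_force: 58.7
```

Emit:
step_arm(
  moves=[
    {"tx":-0.06,"ty":0,"tz":0,"ax":0,"ay":0,"az":0},
    {"tx":-0.06,"ty":0,"tz":0,"ax":0,"ay":0,"az":0},
    {"tx":0,"ty":0,"tz":0,"ax":0,"ay":0,"az":0},
  ],
)

```text
clock: 41.48
eef_pos: [565.7, -71.1, 44.3]
tcp_rot: [3.142, -0.0, -3.117]
contact_force: [-0.2, 0.3, -1.2]
opening: 0.098
grasp_force: 58.7
```

Emit:
step_arm(
  moves=[
    {"tx":-0.06,"ty":0,"tz":0,"ax":0,"ay":0,"az":0},
    {"tx":-0.06,"ty":0,"tz":0,"ax":0,"ay":0,"az":0},
    {"tx":0,"ty":0,"tz":0,"ax":0,"ay":0,"az":0},
  ],
)

```text
clock: 41.85
eef_pos: [566.7, -71.0, 43.9]
tcp_rot: [3.141, -0.004, -3.117]
contact_force: [-7.8, -0.5, 2.6]
opening: 0.097
grasp_force: 59.5
```

Emit:
step_arm(
  moves=[
    {"tx":0,"ty":0,"tz":0,"ax":0,"ay":0,"az":0},
    {"tx":0,"ty":0,"tz":0,"ax":0,"ay":0,"az":0},
    {"tx":0,"ty":0,"tz":-1,"ax":0,"ay":0,"az":0},
    {"tx":0.3,"ty":0,"tz":-1,"ax":0,"ay":0,"az":0},
    {"tx":1,"ty":0,"tz":-1,"ax":0,"ay":0,"az":0},
  ],
  gripper=0.35,
)

```text
clock: 42.48
eef_pos: [537.5, -71.9, 120.4]
tcp_rot: [-3.141, 0.002, -3.116]
contact_force: [-0.1, -0.4, 0.7]
opening: 0.348
grasp_force: 0.0
```

Emit:
step_arm(
  moves=[
    {"tx":0.5,"ty":0.5,"tz":-1,"ax":0,"ay":0,"az":0},
    {"tx":0,"ty":0.5,"tz":-1,"ax":0,"ay":0,"az":0},
    {"tx":0,"ty":0.4,"tz":-1,"ax":0,"ay":0,"az":0},
    {"tx":0,"ty":0,"tz":-1,"ax":0,"ay":0,"az":0},
    {"tx":0,"ty":0,"tz":-1,"ax":0,"ay":0,"az":0},
  ],
)

```text
clock: 43.1
eef_pos: [523.2, -37.0, 245.4]
tcp_rot: [-3.141, 0.001, -3.116]
contact_force: [-0.2, 0.9, 0.1]
opening: 0.349
grasp_force: 0.0
```

Emit:
step_arm(
  moves=[
    {"tx":-0.5,"ty":0,"tz":-1,"ax":0,"ay":0,"az":0},
    {"tx":-0.5,"ty":0,"tz":-1,"ax":0,"ay":0,"az":0},
    {"tx":-0.5,"ty":0,"tz":0,"ax":0,"ay":0,"az":0},
    {"tx":0,"ty":0,"tz":0,"ax":0,"ay":0,"az":0},
  ],
  gripper=0,
)

```text
clock: 43.6
eef_pos: [560.8, -36.2, 293.4]
tcp_rot: [3.142, -0.0, -3.117]
contact_force: [-0.5, 0.0, -0.7]
opening: -0.002
grasp_force: 0.0
```

Run:
```python
from h import *
p,d=shot('wrist','w8');to(600,-35,300)
P,c=cloud('w8');Q=P.reshape(-1,3);D=np.array([[np.cos(.0235),-np.sin(.0235)],[np.sin(.0235),np.cos(.0235)]])
q=(Q[:,:2]-[644.1,-31])@D
for n,y in enumerate((94.5,28.5,-37.5,-103.5)):
    k=(abs(q[:,1]-y)<20)&(q[:,0]<-60)&(q[:,0]>-130)&(Q[:,2]>46)&(Q[:,2]<58)
    print('bay',n+1,k.sum(),'tab x',q[k,0].min().round(1),q[k,0].max().round(1),'y',q[k,1].min().round(1),q[k,1].max().round(1),'z',np.median(Q[k,2]).round(1))
    m=(abs(q[:,1]-y)<11)&(q[:,0]<-20)&(q[:,0]>-56)&(Q[:,2]>0)&(Q[:,2]<20);print('   frame top z',np.median(Q[m,2]).round(1))
```

```text
clock 43.65 at [560.  -36.2 293. ] [ 3.141e+00 -2.000e-03 -3.117e+00] F [ 0.3  0.3 -0.2] open 0.0 | t [-1.6   0.01 -0.28] rv [ 0.    -0.001 -0.   ]
bay 1 242 tab x -95.3 -67.5 y 85.6 95.3 z 52.9
   frame top z 10.0
bay 2 228 tab x -94.5 -66.4 y 23.7 32.9 z 52.9
   frame top z 10.2
bay 3 229 tab x -94.5 -66.4 y -42.3 -33.1 z 52.9
   frame top z 10.1
bay 4 247 tab x -94.4 -67.2 y -108.5 -99.0 z 52.7
   frame top z 10.1
```

View pics/w8.png

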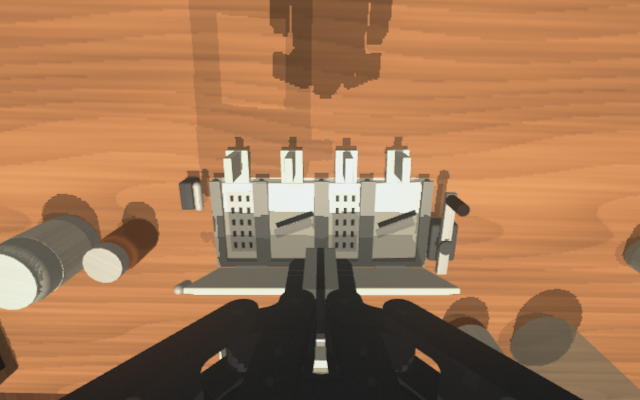

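Emit:
step_arm(
  moves=[
    {"tx":0,"ty":1,"tz":1,"ax":0,"ay":0,"az":0},
    {"tx":0,"ty":1,"tz":1,"ax":0,"ay":0,"az":0},
    {"tx":0,"ty":1,"tz":1,"ax":0,"ay":0,"az":0},
    {"tx":0,"ty":0.9,"tz":1,"ax":0,"ay":0,"az":0},
    {"tx":0,"ty":0,"tz":1,"ax":0,"ay":0,"az":0},
  ],
  gripper=0.35,
)

```text
clock: 44.28
eef_pos: [556.7, 62.5, 167.4]
tcp_rot: [3.141, -0.002, -3.115]
contact_force: [-0.5, -0.9, -1.0]
opening: 0.349
grasp_force: 0.0
```

Emit:
step_arm(
  moves=[
    {"tx":0,"ty":0,"tz":1,"ax":0,"ay":0,"az":0},
    {"tx":0,"ty":0,"tz":0,"ax":0,"ay":0,"az":0},
  ],
)

```text
clock: 44.52
eef_pos: [555.5, 61.0, 141.8]
tcp_rot: [-3.141, -0.006, -3.117]
contact_force: [0.7, -0.5, 0.1]
opening: 0.35
grasp_force: 0.0
```

Run:
```python
from h import *
shot('wrist','w9');P,c=cloud('w9');Q=P.reshape(-1,3);D=np.array([[np.cos(.0235),-np.sin(.0235)],[np.sin(.0235),np.cos(.0235)]])
q=(Q[:,:2]-[644.1,-31])@D
k=(abs(q[:,1]-92)<12)&(q[:,0]<-55)&(q[:,0]>-110)&(Q[:,2]>46)&(Q[:,2]<56)
print(k.sum(),q[k].min(0),q[k].max(0),np.polyfit(q[k,0],q[k,1],1))
p=case(-79.7,94.5);to(p[0],p[1],45,np.pi+.0235)
```

```text
574 [-93.27062851  85.80715476] [-65.05371539  95.26309067] [2.62140931e-02 9.25799480e+01]
clock 44.58 at [556.7  61.1 143.2] [-3.141e+00 -3.000e-03 -3.117e+00] F [-0.1  0.7  0.6] open 0.351 | t [-0.23  0.02  3.93] rv [-0.    -0.002  0.001]
```

Emit:
step_arm(
  moves=[
    {"tx":-0.23,"ty":0.02,"tz":1,"ax":0,"ay":0,"az":0},
    {"tx":0,"ty":0,"tz":1,"ax":0,"ay":0,"az":0},
    {"tx":0,"ty":0,"tz":1,"ax":0,"ay":0,"az":0},
    {"tx":0,"ty":0,"tz":0.85,"ax":0,"ay":0,"az":0},
    {"tx":0,"ty":0,"tz":0,"ax":0,"ay":0,"az":0},
  ],
)

```text
clock: 45.2
eef_pos: [563.1, 61.7, 47.7]
tcp_rot: [-3.141, -0.002, -3.117]
contact_force: [-0.2, 0.0, 0.4]
opening: 0.35
grasp_force: 0.0
```

Emit:
step_arm(
  moves=[
    {"tx":0,"ty":0,"tz":0,"ax":0,"ay":0,"az":0},
    {"tx":0,"ty":0,"tz":0,"ax":0,"ay":0,"az":0},
    {"tx":0,"ty":0,"tz":0,"ax":0,"ay":0,"az":0},
    {"tx":0,"ty":0,"tz":0,"ax":0,"ay":0,"az":0},
  ],
  gripper=0,
  newtons=40,
)

```text
clock: 45.7
eef_pos: [564.9, 61.5, 49.3]
tcp_rot: [-3.141, 0.003, -3.117]
contact_force: [0.6, -5.2, 4.5]
opening: 0.098
grasp_force: 41.7
```

Emit:
step_arm(
  moves=[
    {"tx":-0.05,"ty":0,"tz":0,"ax":0,"ay":0,"az":0},
    {"tx":-0.05,"ty":0,"tz":0,"ax":0,"ay":0,"az":0},
    {"tx":0,"ty":0,"tz":0,"ax":0,"ay":0,"az":0},
  ],
)

```text
clock: 46.08
eef_pos: [565.0, 61.4, 49.3]
tcp_rot: [-3.141, -0.002, -3.117]
contact_force: [-8.2, -5.6, 14.7]
opening: 0.093
grasp_force: 43.3
```

Emit:
step_arm(
  moves=[
    {"tx":0,"ty":-0.04,"tz":0,"ax":0,"ay":0,"az":0},
    {"tx":0,"ty":0,"tz":0,"ax":0,"ay":0,"az":0},
  ],
)

```text
clock: 46.32
eef_pos: [565.1, 61.2, 49.3]
tcp_rot: [3.141, -0.002, -3.117]
contact_force: [-8.8, 0.9, 15.0]
opening: 0.1
grasp_force: 43.1
```

Emit:
step_arm(
  moves=[
    {"tx":0,"ty":0,"tz":0,"ax":0,"ay":0,"az":0},
    {"tx":0,"ty":0,"tz":0,"ax":0,"ay":0,"az":0},
    {"tx":0,"ty":0,"tz":-1,"ax":0,"ay":0,"az":0},
    {"tx":0,"ty":0,"tz":-1,"ax":0,"ay":0,"az":0},
    {"tx":0.3,"ty":0,"tz":-1,"ax":0,"ay":0,"az":0},
  ],
  gripper=0.35,
)

```text
clock: 46.95
eef_pos: [559.2, 60.8, 123.8]
tcp_rot: [3.141, 0.001, -3.117]
contact_force: [0.2, 0.4, -0.3]
opening: 0.35
grasp_force: 0.0
```

Emit:
step_arm(
  moves=[
    {"tx":0,"ty":0,"tz":-0.5,"ax":0,"ay":0,"az":0},
    {"tx":0,"ty":0,"tz":0,"ax":0,"ay":0,"az":0},
  ],
)

```text
clock: 47.2
eef_pos: [559.6, 60.8, 136.2]
tcp_rot: [3.141, 0.002, -3.117]
contact_force: [0.0, 0.6, -0.3]
opening: 0.351
grasp_force: 0.0
```

Run:
```python
from h import *
shot('wrist','w10');P,c=cloud('w10');Q=P.reshape(-1,3);D=np.array([[np.cos(.0235),-np.sin(.0235)],[np.sin(.0235),np.cos(.0235)]])
q=(Q[:,:2]-[644.1,-31])@D
for y in (94.5,28.5,-37.5):
  k=(abs(q[:,1]-y)<12)&(q[:,0]<-55)&(q[:,0]>-110)&(Q[:,2]>48)&(Q[:,2]<57)
  print(k.sum(),q[k].min(0),q[k].max(0),np.polyfit(q[k,0],q[k,1],1),np.median(Q[k,2]))
to(560,61,143)
```

```text
592 [-94.55413747  89.63746764] [-66.23414378  98.65416493] [-7.56636210e-03  9.33469532e+01] 52.453643869641354
652 [-94.29340632  23.49337859] [-66.345086   33.0063642] [6.38471658e-04 2.89051272e+01] 52.37899036418584
734 [-94.39430747 -42.99682153] [-66.18296237 -32.63415033] [ 6.54351369e-03 -3.63139724e+01] 52.32950965775453
clock 47.25 at [559.   60.8 135.4] [ 3.142e+00  1.000e-03 -3.117e+00] F [ 0.2  0.2 -0.3] open 0.347 | t [-0.04  0.01 -0.3 ] rv [0. 0. 0.]
```

Emit:
step_arm(
  moves=[
    {"tx":0,"ty":0,"tz":-1,"ax":0,"ay":0,"az":0},
    {"tx":0,"ty":-0.5,"tz":-1,"ax":0,"ay":0,"az":0},
    {"tx":-0.5,"ty":-0.8,"tz":0,"ax":0,"ay":0,"az":0},
    {"tx":-1,"ty":-0.8,"tz":0,"ax":0,"ay":0,"az":0},
    {"tx":-1,"ty":-0.8,"tz":0,"ax":0,"ay":0,"az":0},
  ],
  gripper=0,
)

```text
clock: 47.88
eef_pos: [623.7, -11.5, 183.7]
tcp_rot: [-3.142, -0.002, -3.117]
contact_force: [0.7, -0.9, 0.6]
opening: -0.003
grasp_force: 0.0
```

Emit:
step_arm(
  moves=[
    {"tx":-1,"ty":-0.8,"tz":0,"ax":0,"ay":0,"az":0},
    {"tx":-1,"ty":0,"tz":0,"ax":0,"ay":0,"az":0},
    {"tx":-0.5,"ty":0,"tz":0,"ax":0,"ay":0,"az":0},
    {"tx":0,"ty":0,"tz":0,"ax":0,"ay":0,"az":0},
  ],
)

```text
clock: 48.38
eef_pos: [686.0, -28.8, 184.0]
tcp_rot: [3.141, -0.002, -3.117]
contact_force: [-0.8, 0.2, 0.7]
opening: -0.001
grasp_force: 0.0
```

Run:
```python
from h import *
for ph in (1.01,.9,.75,.6,.45,.3,.2,.13,.05,0):
    r_=100;x=58-r_*np.cos(ph)+6*np.sin(ph);z=20+r_*np.sin(ph)+6*np.cos(ph)
    print(ph,'corner',round(x,1),round(z,1),'TCP world',case(x+11,0).round(1),round(z+25,1))
p=case(35,0);to(p[0],p[1],130,np.pi+.0235)
```

```text
1.01 corner 9.9 107.9 TCP world [665.  -30.5] 132.9
0.9 corner 0.5 102.1 TCP world [655.6 -30.7] 127.1
0.75 corner -11.1 92.6 TCP world [644. -31.] 117.6
0.6 corner -21.1 81.4 TCP world [634.  -31.2] 106.4
0.45 corner -29.4 68.9 TCP world [625.7 -31.4] 93.9
0.3 corner -35.8 55.3 TCP world [619.3 -31.6] 80.3
0.2 corner -38.8 45.7 TCP world [616.3 -31.7] 70.7
0.13 corner -40.4 38.9 TCP world [614.7 -31.7] 63.9
0.05 corner -41.6 31.0 TCP world [613.5 -31.7] 56.0
0 corner -42.0 26.0 TCP world [613.1 -31.7] 51.0
clock 48.38 at [686.  -28.8 184. ] [ 3.141e+00 -2.000e-03 -3.117e+00] F [-0.8  0.2  0.7] open -0.001 | t [ 0.28 -0.05  2.16] rv [ 0.    -0.001  0.001]
```

Emit:
step_arm(
  moves=[
    {"tx":0.14,"ty":-0.05,"tz":1,"ax":0,"ay":0,"az":0},
    {"tx":0.14,"ty":0,"tz":1,"ax":0,"ay":0,"az":0},
    {"tx":0.3,"ty":0,"tz":0,"ax":0,"ay":0,"az":0},
    {"tx":0.3,"ty":0,"tz":0.05,"ax":0,"ay":0,"az":0},
  ],
)

```text
clock: 48.88
eef_pos: [663.7, -30.3, 135.0]
tcp_rot: [-3.142, 0.001, -3.117]
contact_force: [0.7, -0.2, -0.3]
opening: -0.004
grasp_force: 0.4
```

Emit:
step_arm(
  moves=[
    {"tx":0.19,"ty":0,"tz":0.12,"ax":0,"ay":0,"az":0},
    {"tx":0.19,"ty":0,"tz":0.12,"ax":0,"ay":0,"az":0},
  ],
)

```text
clock: 49.12
eef_pos: [654.6, -30.7, 129.1]
tcp_rot: [-3.141, 0.001, -3.117]
contact_force: [0.9, 0.3, 1.1]
opening: -0.002
grasp_force: 0.4
```

Emit:
step_arm(
  moves=[
    {"tx":0.22,"ty":0,"tz":0.2,"ax":0,"ay":0,"az":0},
    {"tx":0.22,"ty":0,"tz":0.2,"ax":0,"ay":0,"az":0},
  ],
)

```text
clock: 49.38
eef_pos: [643.2, -30.9, 118.0]
tcp_rot: [-3.142, -0.0, -3.117]
contact_force: [0.5, 0.5, 1.5]
opening: 0.002
grasp_force: 0.4
```

Emit:
step_arm(
  moves=[
    {"tx":0.2,"ty":0,"tz":0.24,"ax":0,"ay":0,"az":0},
    {"tx":0.2,"ty":0,"tz":0.24,"ax":0,"ay":0,"az":0},
  ],
)

```text
clock: 49.62
eef_pos: [633.1, -31.2, 105.7]
tcp_rot: [3.142, -0.0, -3.117]
contact_force: [0.2, 0.1, 0.6]
opening: -0.003
grasp_force: 0.4
```

```bash
cat >> h.py <<'E'
def lid(fn):
    shot('scene',fn);P,c=cloud(fn);Q=P.reshape(-1,3);D=np.array([[np.cos(.0235),-np.sin(.0235)],[np.sin(.0235),np.cos(.0235)]])
    q=(Q[:,:2]-[644.1,-31])@D;k=(abs(q[:,0])<56)&(q[:,0]<45)&(abs(q[:,1])<125)&(abs(q[:,1])>45)&(Q[:,2]>22)&(Q[:,2]<140)
    x=q[k,0];z=Q[k,2];a=np.polyfit(58-x,z-20,1);print('lid angle',np.arctan(a[0]).round(3),'off',a[1].round(1),k.sum(),'resid',np.std(z-20-np.polyval(a,58-x)).round(2))
E
python3 - <<'E'
from h import *
lid('l1')
E
```

```text
lid angle 0.612 off 7.5 2102 resid 2.72
```

Lid follows. Continue down.

Emit:
step_arm(
  moves=[
    {"tx":0.17,"ty":0,"tz":0.25,"ax":0,"ay":0,"az":0},
    {"tx":0.17,"ty":0,"tz":0.25,"ax":0,"ay":0,"az":0},
  ],
)

```text
clock: 49.92
eef_pos: [625.0, -31.4, 93.4]
tcp_rot: [-3.142, 0.0, -3.117]
contact_force: [1.1, 0.0, 0.1]
opening: 0.001
grasp_force: 0.3
```

Emit:
step_arm(
  moves=[
    {"tx":0.13,"ty":0,"tz":0.27,"ax":0,"ay":0,"az":0},
    {"tx":0.13,"ty":0,"tz":0.27,"ax":0,"ay":0,"az":0},
  ],
)

```text
clock: 50.18
eef_pos: [618.4, -31.5, 79.8]
tcp_rot: [-3.142, 0.0, -3.117]
contact_force: [0.7, 0.6, 0.6]
opening: 0.001
grasp_force: 0.3
```

Emit:
step_arm(
  moves=[
    {"tx":0.1,"ty":0,"tz":0.25,"ax":0,"ay":0,"az":0},
    {"tx":0.1,"ty":0,"tz":0.2,"ax":0,"ay":0,"az":0},
  ],
)

```text
clock: 50.42
eef_pos: [613.5, -31.7, 68.6]
tcp_rot: [-3.142, -0.0, -3.117]
contact_force: [1.5, -0.8, 0.5]
opening: 0.002
grasp_force: 0.2
```

Emit:
step_arm(
  moves=[
    {"tx":0.1,"ty":0,"tz":0.12,"ax":0,"ay":0,"az":0},
    {"tx":0.1,"ty":0,"tz":0.12,"ax":0,"ay":0,"az":0},
  ],
)

```text
clock: 50.68
eef_pos: [610.0, -31.8, 63.7]
tcp_rot: [-3.142, 0.003, -3.117]
contact_force: [5.6, 1.9, 5.1]
opening: -0.001
grasp_force: 3.1
```

Emit:
step_arm(
  moves=[
    {"tx":0,"ty":0,"tz":0.08,"ax":0,"ay":0,"az":0},
    {"tx":0,"ty":0,"tz":0.08,"ax":0,"ay":0,"az":0},
    {"tx":0,"ty":0,"tz":0,"ax":0,"ay":0,"az":0},
  ],
)

```text
clock: 51.05
eef_pos: [609.2, -31.7, 59.5]
tcp_rot: [-3.142, 0.001, -3.117]
contact_force: [1.9, -0.6, 2.1]
opening: -0.0
grasp_force: 1.2
```

Emit:
step_arm(
  moves=[
    {"tx":0,"ty":0,"tz":0.08,"ax":0,"ay":0,"az":0},
    {"tx":0,"ty":0,"tz":0.08,"ax":0,"ay":0,"az":0},
    {"tx":0,"ty":0,"tz":0,"ax":0,"ay":0,"az":0},
  ],
)

```text
clock: 51.42
eef_pos: [608.7, -31.8, 55.1]
tcp_rot: [3.142, 0.0, -3.117]
contact_force: [0.7, 1.3, 3.2]
opening: -0.001
grasp_force: 1.4
```

Emit:
step_arm(
  moves=[
    {"tx":0,"ty":0,"tz":0.08,"ax":0,"ay":0,"az":0},
    {"tx":0,"ty":0,"tz":0.06,"ax":0,"ay":0,"az":0},
    {"tx":0,"ty":0,"tz":0,"ax":0,"ay":0,"az":0},
  ],
)

```text
clock: 51.8
eef_pos: [608.1, -31.9, 51.1]
tcp_rot: [-3.142, -0.001, -3.117]
contact_force: [0.7, 0.5, -0.2]
opening: 0.0
grasp_force: 0.1
```

Run:
```python
from h import *
lid('l2');to(609,-31.7,51)
```

```text
lid angle 0.213 off 0.4 1657 resid 23.55
clock 51.85 at [608.1 -31.9  51.1] [ 3.142e+00 -1.000e-03 -3.117e+00] F [0.3 0.  0.5] open -0.001 | t [-0.04  0.01  0.  ] rv [ 0.    -0.001 -0.   ]
```

Emit:
step_arm(
  moves=[
    {"tx":0,"ty":0,"tz":0.08,"ax":0,"ay":0,"az":0},
    {"tx":0,"ty":0,"tz":0.06,"ax":0,"ay":0,"az":0},
    {"tx":0,"ty":0,"tz":0,"ax":0,"ay":0,"az":0},
  ],
)

```text
clock: 52.22
eef_pos: [608.2, -31.8, 50.6]
tcp_rot: [-3.142, -0.001, -3.117]
contact_force: [-11.0, 1.7, 32.7]
opening: -0.002
grasp_force: 16.5
```

Run:
```python
from h import *
shot('scene','l3');P,c=cloud('l3');Q=P.reshape(-1,3);D=np.array([[np.cos(.0235),-np.sin(.0235)],[np.sin(.0235),np.cos(.0235)]])
q=(Q[:,:2]-[644.1,-31])@D
for y in(-115,-90,70,110):
    print(y,[(x,np.median(Q[(abs(q[:,0]-x)<6)&(abs(q[:,1]-y)<10)&(Q[:,2]<60),2]).round(1)) for x in(-45,-20,10,40)])
```

```text
-115 [(-45, np.float64(27.1)), (-20, np.float64(26.1)), (10, np.float64(25.4)), (40, np.float64(25.2))]
-90 [(-45, np.float64(27.2)), (-20, np.float64(26.2)), (10, np.float64(25.5)), (40, np.float64(26.0))]
70 [(-45, np.float64(26.6)), (-20, np.float64(26.7)), (10, np.float64(26.0)), (40, np.float64(26.8))]
110 [(-45, np.float64(26.9)), (-20, np.float64(26.6)), (10, np.float64(26.4)), (40, np.float64(27.3))]
```

Emit:
step_arm(
  moves=[
    {"tx":0,"ty":0,"tz":-1,"ax":0,"ay":0,"az":0},
    {"tx":0,"ty":0,"tz":-1,"ax":0,"ay":0,"az":0},
    {"tx":0,"ty":1,"tz":-1,"ax":0,"ay":0,"az":0},
    {"tx":0,"ty":1,"tz":-0.5,"ax":0,"ay":0,"az":0},
    {"tx":0,"ty":1,"tz":0,"ax":0,"ay":0,"az":0},
  ],
  gripper=0.5,
  newtons=25,
)

```text
clock: 52.9
eef_pos: [607.1, 43.8, 136.6]
tcp_rot: [-3.142, 0.002, -3.117]
contact_force: [-0.4, 0.4, -0.5]
opening: 0.503
grasp_force: 0.0
```

Emit:
step_arm(
  moves=[
    {"tx":0,"ty":1,"tz":0,"ax":0,"ay":0,"az":0},
    {"tx":0,"ty":1,"tz":0,"ax":0,"ay":0,"az":0},
    {"tx":0,"ty":1,"tz":0,"ax":0,"ay":0,"az":0},
    {"tx":0,"ty":0,"tz":0,"ax":0,"ay":0,"az":0},
  ],
)

```text
clock: 53.4
eef_pos: [604.5, 119.4, 135.2]
tcp_rot: [3.142, -0.001, -3.115]
contact_force: [0.0, 0.1, -0.3]
opening: 0.502
grasp_force: 0.0
```

Run:
```python
from h import *
shot('wrist','k1');P,c=cloud('k1');Q=P.reshape(-1,3)
K=Q[(abs(Q[:,0]-601)<22)&(abs(Q[:,1]-119)<22)&(Q[:,2]>65)&(Q[:,2]<76)];print('knob',len(K),K.min(0).round(1),K.max(0).round(1))
D=np.array([[np.cos(.0235),-np.sin(.0235)],[np.sin(.0235),np.cos(.0235)]]);q=(Q[:,:2]-[644.1,-31])@D
k=(abs(q[:,0])<55)&(abs(q[:,1])<125)&(Q[:,2]<45);print('lid z',np.percentile(Q[k,2],[5,50,95]))
to(600.7,118.8,74,np.pi+.03)
```

```text
knob 477 [592.7 111.   65.1] [607.1 124.6  72.6]
lid z [24.48363232 25.59068348 27.60830019]
clock 53.45 at [604.5 118.5 135.2] [-3.141e+00 -1.000e-03 -3.115e+00] F [0.6 0.6 0.5] open 0.501 | t [0.15 0.02 2.45] rv [-0.    -0.    -0.002]
```

Emit:
step_arm(
  moves=[
    {"tx":0.17,"ty":0,"tz":0.85,"ax":0,"ay":0,"az":0},
    {"tx":0,"ty":0,"tz":0.8,"ax":0,"ay":0,"az":0},
    {"tx":0,"ty":0,"tz":0.8,"ax":0,"ay":0,"az":0},
    {"tx":0,"ty":0,"tz":0,"ax":0,"ay":0,"az":0},
  ],
)

```text
clock: 53.95
eef_pos: [599.4, 117.4, 72.2]
tcp_rot: [-3.141, -0.004, -3.117]
contact_force: [-0.0, 0.4, -0.2]
opening: 0.5
grasp_force: 0.0
```

Emit:
step_arm(
  moves=[
    {"tx":0,"ty":0,"tz":0,"ax":0,"ay":0,"az":0},
    {"tx":0,"ty":0,"tz":0,"ax":0,"ay":0,"az":0},
    {"tx":0,"ty":0,"tz":0,"ax":0,"ay":0,"az":0},
    {"tx":0,"ty":0,"tz":0,"ax":0,"ay":0,"az":0},
  ],
  gripper=0,
)

```text
clock: 54.45
eef_pos: [601.1, 118.1, 74.9]
tcp_rot: [3.141, 0.001, -3.117]
contact_force: [1.1, -0.7, 1.2]
opening: 0.15
grasp_force: 25.6
```

Emit:
step_arm(
  moves=[
    {"tx":-0.02,"ty":0.32,"tz":0,"ax":0,"ay":0,"az":0.0845},
    {"tx":-0.02,"ty":0.32,"tz":0,"ax":0,"ay":0,"az":0.0845},
    {"tx":-0.02,"ty":0.32,"tz":0,"ax":0,"ay":0,"az":0.0845},
    {"tx":-0.02,"ty":0.32,"tz":0,"ax":0,"ay":0,"az":0.0845},
  ],
)

```text
clock: 54.95
eef_pos: [608.9, 148.8, 74.9]
tcp_rot: [3.141, 0.002, 2.631]
contact_force: [3.1, -4.3, 2.1]
opening: 0.151
grasp_force: 25.6
```

Run:
```python
from h import *
s=r.sense();th=s['tcp_rot'][2]%(2*np.pi)-np.pi/2-.0235;p=np.array([660.5,122.4])+60*np.array([-np.sin(th+.0235),np.cos(th+.0235)])
print('theta',th,'want',p);to(p[0],p[1],75)
```

```text
theta 1.0371169511589355 want [608.14058441 151.70002729]
clock 54.95 at [608.9 148.8  74.9] [3.141e+00 2.000e-03 2.631e+00] F [ 3.1 -4.3  2.1] open 0.151 | t [ 0.08  0.09 -0.01] rv [0.    0.001 0.   ]
```

Emit:
step_arm(
  moves=[
    {"tx":-0.01,"ty":0.32,"tz":0,"ax":0,"ay":0,"az":0.0845},
    {"tx":-0.01,"ty":0.32,"tz":0,"ax":0,"ay":0,"az":0.0845},
    {"tx":-0.01,"ty":0.32,"tz":0,"ax":0,"ay":0,"az":0.0845},
    {"tx":-0.01,"ty":0.32,"tz":0,"ax":0,"ay":0,"az":0.0845},
  ],
)

```text
clock: 55.45
eef_pos: [630.7, 170.9, 74.7]
tcp_rot: [3.141, 0.003, 2.101]
contact_force: [4.9, -12.8, 0.9]
opening: 0.152
grasp_force: 25.6
```

Emit:
step_arm(
  moves=[
    {"tx":-0.01,"ty":0.32,"tz":0,"ax":0,"ay":0,"az":0.0845},
    {"tx":-0.01,"ty":0.32,"tz":0,"ax":0,"ay":0,"az":0.0845},
    {"tx":-0.01,"ty":0.32,"tz":0,"ax":0,"ay":0,"az":0.07},
  ],
)

```text
clock: 55.82
eef_pos: [651.9, 178.3, 74.5]
tcp_rot: [-3.141, 0.004, 1.726]
contact_force: [-0.3, -16.6, 5.1]
opening: 0.15
grasp_force: 26.0
```

Run:
```python
from h import *
p=case(20,213);print(p);to(p[0],p[1],75,np.pi/2+.0235)
```

```text
[659.08943846 182.41114482]
clock 55.83 at [651.9 178.3  74.5] [-3.141  0.004  1.726] F [ -0.3 -16.6   5.1] open 0.15 | t [ 0.12  0.31 -0.02] rv [-0.     0.002  0.084]
```

Emit:
step_arm(
  moves=[
    {"tx":-0.06,"ty":0.2,"tz":0,"ax":0,"ay":0,"az":0.05},
    {"tx":0,"ty":0.15,"tz":0,"ax":0,"ay":0,"az":0.034},
    {"tx":0,"ty":0,"tz":0,"ax":0,"ay":0,"az":0},
  ],
)

```text
clock: 56.2
eef_pos: [658.9, 178.7, 74.5]
tcp_rot: [-3.138, 0.003, 1.597]
contact_force: [-6.6, -9.5, 8.6]
opening: 0.152
grasp_force: 26.4
```

Emit:
step_arm(
  moves=[
    {"tx":0,"ty":0.08,"tz":0,"ax":0,"ay":0,"az":0},
    {"tx":0,"ty":0,"tz":0,"ax":0,"ay":0,"az":0},
  ],
)

```text
clock: 56.45
eef_pos: [659.2, 178.7, 74.3]
tcp_rot: [-3.134, 0.003, 1.597]
contact_force: [-12.5, -8.0, 12.0]
opening: 0.151
grasp_force: 27.0
```

Emit:
step_arm(
  moves=[
    {"tx":0,"ty":0,"tz":0,"ax":0,"ay":0,"az":0},
    {"tx":0,"ty":0,"tz":0,"ax":0,"ay":0,"az":0},
    {"tx":0,"ty":0,"tz":-1,"ax":0,"ay":0,"az":0},
    {"tx":0,"ty":0,"tz":-1,"ax":0,"ay":0,"az":0},
    {"tx":0,"ty":0,"tz":-1,"ax":0,"ay":0,"az":0},
  ],
  gripper=0.5,
)

```text
clock: 57.08
eef_pos: [662.7, 180.9, 150.0]
tcp_rot: [3.141, -0.0, 1.597]
contact_force: [0.4, -0.1, 0.1]
opening: 0.504
grasp_force: 0.0
```

Emit:
step_arm(
  moves=[
    {"tx":0,"ty":-0.5,"tz":-1,"ax":0,"ay":0,"az":0},
    {"tx":0,"ty":-1,"tz":-1,"ax":0,"ay":0,"az":-0.11},
    {"tx":0,"ty":-1,"tz":-1,"ax":0,"ay":0,"az":-0.11},
    {"tx":0,"ty":-0.5,"tz":-1,"ax":0,"ay":0,"az":-0.11},
    {"tx":0,"ty":0,"tz":-1,"ax":0,"ay":0,"az":-0.11},
  ],
)

```text
clock: 57.7
eef_pos: [588.1, 170.1, 275.3]
tcp_rot: [3.141, 0.0, 2.294]
contact_force: [-0.3, -0.1, 0.0]
opening: 0.496
grasp_force: 0.0
```

Emit:
step_arm(
  moves=[
    {"tx":0,"ty":-0.5,"tz":0,"ax":0,"ay":0,"az":-0.11},
    {"tx":0,"ty":-1,"tz":0,"ax":0,"ay":0,"az":-0.11},
    {"tx":0,"ty":-1,"tz":0,"ax":0,"ay":0,"az":-0.11},
    {"tx":0,"ty":0,"tz":0,"ax":0,"ay":0,"az":0},
  ],
)

```text
clock: 58.2
eef_pos: [551.2, 119.9, 274.5]
tcp_rot: [3.141, 0.0, 2.806]
contact_force: [0.4, 0.0, -0.4]
opening: 0.505
grasp_force: 0.0
```

Run:
```python
from h import *
to(580,60,320)
shot('wrist','f1');P,c=cloud('f1');Q=P.reshape(-1,3);D=np.array([[np.cos(.0235),-np.sin(.0235)],[np.sin(.0235),np.cos(.0235)]]);q=(Q[:,:2]-[644.1,-31])@D
for y in (94.5,28.5,-37.5,-103.5):
  k=(abs(q[:,1]-y)<15)&(q[:,0]<-55)&(q[:,0]>-110)&(Q[:,2]>46)&(Q[:,2]<58);print('tab',k.sum(),q[k].min(0).round(1),q[k].max(0).round(1)) if k.sum() else 0
k=(q[:,1]>160)&(q[:,1]<235)&(abs(q[:,0]-20)<45)&(Q[:,2]>64)&(Q[:,2]<77);print('knob case',k.sum(),q[k].mean(0))
```

```text
clock 58.2 at [551.2 119.9 274.5] [3.141 0.    2.806] F [ 0.4  0.  -0.4] open 0.505 | t [-1.88 -1.88 -1.82] rv [0. 0. 0.]
tab 254 [-92.8  90.3] [-64.8  99.9]
tab 273 [-92.8  24.4] [-64.7  34.2]
tab 282 [-92.9 -41.8] [-64.7 -31.9]
tab 297 [ -93.1 -108.3] [-64.8 -97.5]
knob case 162 [ 19.61339195 210.48768502]
```

View pics/f1.png

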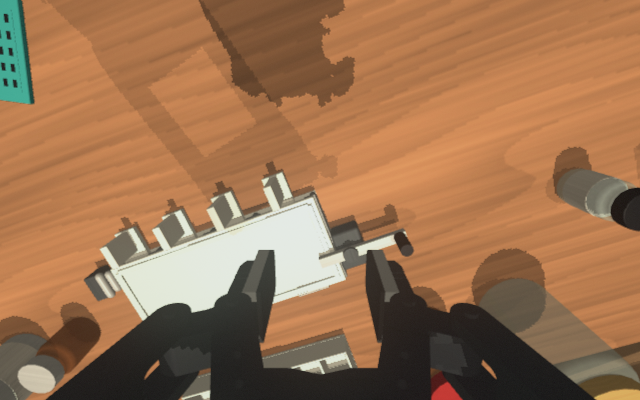

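```bash
python3 -c "
from rig import workorder
print(workorder.sign_off())"
```

```text
the job is handed in; nothing more can be done
None
```

I handed the job in: all four inserts are home in bays of their own width, the lid is snapped shut and the clamp lever is swung shut over it, at about 58 s of the 210 s allowed; the bay-1 insert had gone slightly skew after release, so I straightened it and pushed it home before closing the lid.

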